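# Fetch the lunch-tin lid from under the dish rack with the turner and close the tin

### The job

The flat lid of the steel lunch tin lies on the drip tray underneath the dish rack, where fingers cannot get at it: slide the turner under it between the ribs, lift it clear, carry it out on the blade and set it down flat on the open flap in front of the rack, then draw the turner out and lay it flat on the worktop. Then take the lid by its handle bar and close the tin with it, flat on the rim and squarely centred, with the lid's notch around the tin's key. Leave the tin where it stands and do not disturb the other things.

Things in the scene. Friction and masses are not known exactly. Their poses are not given: they have to be found in the camera images.
- lid: flat steel lid, 116 (x) x 104 (y) x 5 mm, 0.1 kg. Origin: centre of underside, z up. Centred on top a black handle bar 46 mm long (x), 12 wide (y), from 5 to 31 mm above the origin. In the middle of its +x edge an open notch 18 mm wide, 16 deep (x = 42 to 58). At first it lies on the rack's ribs under the deck, underside 20 mm above the worktop
- lid_notch (a point): point in the lid's notch, 53 mm along the lid's +x from its origin, at the underside
- tin: loose open steel lunch tin, outside 110 (x) x 98 (y) mm, walls 4 mm, rim 55 mm high, 0.35 kg. Origin: centre of underside, z up. On the middle of its +x wall an upright key tab, 10 mm wide (y), 4 thick (x = 51 to 55), rises 9 mm above the rim. The closed lid lies on the rim, its x along the tin's x, its notch around the key
- tin_key (a point): the key at rim height, 53 mm along the tin's +x from its centre, 55 mm above the worktop
- turner: steel turner (spatula), 0.14 kg, lying balanced on its blade on the worktop. Origin: centre of the blade's underside; x to the blade's tip, z up. Blade flat, 110 (x = -55 to 55) x 46 (y) x 2.5 mm. A thin neck rises from the heel to a level black handle (x = -95 to -185, middle 48 mm above the underside), 18 mm wide, 22 tall. Centre of mass 40 mm behind the origin
- turner_grip (a point): grip point in the middle of the handle's section, at x = -130, z = 48 mm in the turner's frame; pinch it across from above, firmly (about 80 N), so that the loaded blade does not droop
- rack: fixed white plastic dish rack. Origin: on the worktop below the front edge of its deck, mid-bay; x points into the bay, y left of that, z up. Barred deck x = 0 to 180 mm, underside 95 mm high, over the bay y = -100 to 100 (posts at its corners) and on to y = -305 (a bowl and a chopstick cylinder fixed there). Two ribs along x at y = -36 and 36, 6 mm thick, tops 20 mm high, on a 3 mm floor; back wall at x = 175
- flap (a point): middle of the rack's open flap, folded down on the worktop in front of the deck (rack x = -165 to -5 mm, 150 mm wide), floor 3 mm high, its two ribs in line with those of the bay, same spacing and height, front end open. This point: rack x = -85, y = 0, at rib-top height 20 mm
- bowl_a: stoneware bowl, 110 mm wide, 55 mm high, on the deck of the rack (bystander; origin: centre of its underside)
- colander: plastic colander, 170 mm wide, 80 mm high, on the worktop (bystander; origin: centre of its underside)
- cup: small steel cup, 68 mm wide, 75 mm high, on the worktop (bystander; origin: centre of its underside)
- sauce: glass sauce bottle, 56 mm wide, 190 mm high, on the worktop (bystander; origin: centre of its underside)
- saucer: stoneware dipping saucer, 72 mm wide, 20 mm high, on the worktop (bystander; origin: centre of its underside)
Not all that is in view belongs to the job. Leave any red look-alike of the tin alone.

How it is judged:
By the outcome, as a careful person would: the job done as asked, in the order asked, and still so for the second after the job is handed in, with the robot touching nothing.
It also fails if it takes over 72 s, if anything falls off the work surface, if the arm or the gripper's body presses on something with over 40 N, if the wrist force passes 120 N, or if a joint passes its speed limit or range.

### The arm

A 6-joint arm with a two-finger parallel gripper is mounted at the origin on the work surface. World frame = base frame: x ahead of the robot, y to its left, z up, the work surface at z = 0. Lengths are in mm, angles in rad, forces in N, time in s.
With the tool pointing down it reaches from about 300 to 875 mm from the base axis. Payload 6.4 kg.
Tool frame: the origin (TCP) lies on the front face of the gripper's body, between the roots of the fingers; the fingertips stand 73 mm ahead of it and the grasp point (between the pads) lies 54 mm ahead of it (r.tip_extent is the distance from the TCP to the fingertips, in mm); z points along the fingers, y is the direction in which the jaws open and shut (so a half turn about z gives the same grasp; the last joint's range is limited). The gripper opens to 85 mm and grips with 20 to 120 N. Pads are 22 mm wide; open, the fingers measure 114 mm over their backs; the gripper's body (76 mm by 85 mm) begins 54 mm behind the grasp point. The pads swing forward as they close: fully open they stand 13 mm farther back than shut.
Start: joints at [1.101, 0.181, 1.607, -0, 1.354, -0.206], TCP at [149.92, 555.127, 303.888] pointing down, gripper open.
Joint ranges: [-2.99, 2.99], [-0.89, 2.07], [0.3, 2.58], [-1.14, 4.28], [0, 2.63], [-3.12, 3.12]. Speed limits (rad/s): [2.57, 2.57, 3.01, 3.14, 3.14, 3.14].

### API

Orientations are given as a unit quaternion [x, y, z, w].
In Python, from rig import r, optics gives the robot as it stands.
- The arm moves only by the tool play_rows, never from a script. Its argument "steps" is a list of rows, each an object with "hand": the gripper command: -1 is fully open, 1 is shut, values between are in proportion; "translation": the shift along the world's x, y, z in mm, a list of three; "turn": the turn, a rotation vector about the world's x, y, z in degrees, a list of three. In form: [{"hand": hand, "translation": [dx, dy, dz], "turn": [rx, ry, rz]}, ...]. A call has 1 to 10 rows; each row shifts and turns the pose as measured when the row begins; what a row does not reach is not made up. A row lasts 1/10 s, in which the tool goes at most 50 mm and 8.59 degrees, less where a joint would pass 70% of its speed; a pose out of reach is approached as far as the arm can. A call is refused whole if a number of a shift passes 50 or a number of a turn 8.59, either way. A call with a gripper value outside its range is refused whole. The fingers move at their own pace and stop on an object; "newtons" is the grip in N (left out, the last holds). Time passes only in rows, so rows that do not move let the fingers close. It gives the time, the measured TCP pose, the force and the opening at its end, in the units of the state.
- r.observe(): the state, without advancing time (a new reading comes with each control period).
- optics.camera(name): name is "side" or "top"; returns a dict with "frame" (480x640x3 uint8, red, green, blue), "fx", "fy", "cx", "cy" (pixels), "k1" (the pictures are not rectified: a ray, as slopes to the right and down, at radius r is drawn at 1 + k1 r^2 times it, then the intrinsics apply), "R" (3x3) and "t" (3): a world point X has camera coordinates R X + t. Camera axes: x right, y down, z forward; pixel columns grow to the right and rows downward; lengths in mm; the calibration is good to about 2 mm. A picture is of the moment at which its call begins. There is no depth.
- r.job_done(): hands the job in, once; it reports no verdict.
The state is a dict: "t": time; "joints": joint angles; "qvel": joint speeds; "tau": joint torques, N m; "eef_pos": TCP position; "orientation": TCP orientation; "wrist_force": force on the tool from outside, world axes, zero at the start; "ft_torque": the same for the moment, N m; "finger_gap": finger opening in mm.
Only numpy, scipy, OpenCV 4.12 (cv2) and the standard library are available. Lean on these libraries where they do the work, as an engineer would, in place of code of your own. Each camera call takes 0.05 s, during which the arm holds its last target.

## Working session

There is one attempt and no reset: what is moved stays moved. The work goes in short steps, Python scripts to look and compute and a tool call to move; the robot and the scene stay as the last step left them, time stands still between calls to the robot, and variables do not carry over. Pictures are saved under pics/ and viewed, and the job is handed in when it is done.

Besides the shell and the picture viewer there is one more tool, called after ">>>" by a JSON object that holds its "op" and its "data", one argument or row to a line. play_rows: Moves the arm, as the interface text tells. Its arguments: {"type":"object","properties":{"steps":{"type":"array"},"newtons":{"type":"number"}},"required":["steps"]}

```bash
ls; mkdir -p pics; python3 - <<'E'
from rig import r, optics
import cv2
s=r.observe(); print(s)
for n in("side","top"):
    c=optics.camera(n); cv2.imwrite(f"pics/{n}0.png",c["frame"][:,:,::-1]); print(n,{k:v for k,v in c.items() if k!="frame"})
E
```

```text
pics
{'t': 0.0, 'joints': array([ 1.10067724e+00,  1.81582021e-01,  1.60804322e+00,  1.48349219e-05,
        1.35377780e+00, -2.06321583e-01]), 'qvel': array([-0.00079675, -0.00035607,  0.00121025, -0.00057195,  0.00026076,
       -0.00081951]), 'tau': array([ 2.25625183e-03, -4.44867396e+01, -3.51338267e+01, -1.71207548e-04,
        8.82628548e-03, -2.22174168e-05]), 'eef_pos': array([149.71958304, 554.71281829, 302.9439699 ]), 'orientation': array([ 1.31518176e-01,  9.91313346e-01, -8.51511466e-04, -3.07184005e-04]), 'wrist_force': array([-0.45556022,  0.10286622,  0.50947694]), 'ft_torque': array([-0.0178291 , -0.00828597, -0.005326  ]), 'finger_gap': 85.36507331784915}
side {'fx': 447.3208513456189, 'fy': 447.3208513456189, 'cx': 307.59446155362446, 'cy': 242.33888338397276, 'k1': -0.11477729174369135, 'R': array([[ 0.73182145, -0.68148845,  0.00329512],
       [-0.48595425, -0.52522326, -0.69856209],
       [ 0.47779267,  0.50962144, -0.71554186]]), 't': array([-443.00113236,  251.2412539 ,  957.59253651])}
top {'fx': 507.41130166675157, 'fy': 507.41130166675157, 'cx': 315.5627384449722, 'cy': 248.30656875578856, 'k1': -0.1350082652909659, 'R': array([[-0.00216011, -0.99983113,  0.01824971],
       [-0.98179751, -0.00134553, -0.18992589],
       [ 0.18991837, -0.01832779, -0.9816288 ]]), 't': array([ -95.09651949,  510.06973329, 1285.40419182])}
```

View pics/side0.png

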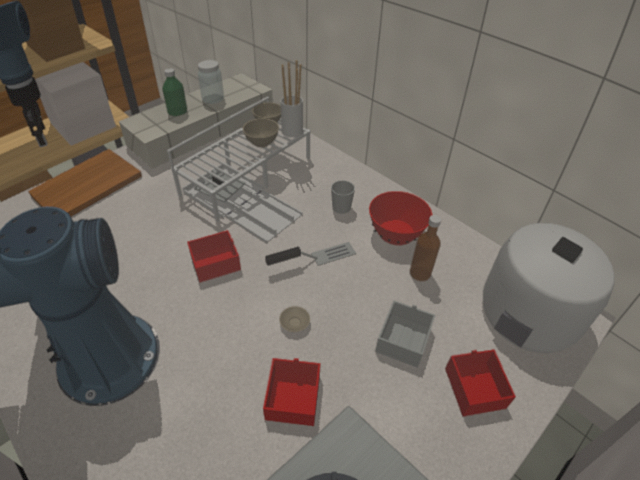

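View pics/top0.png

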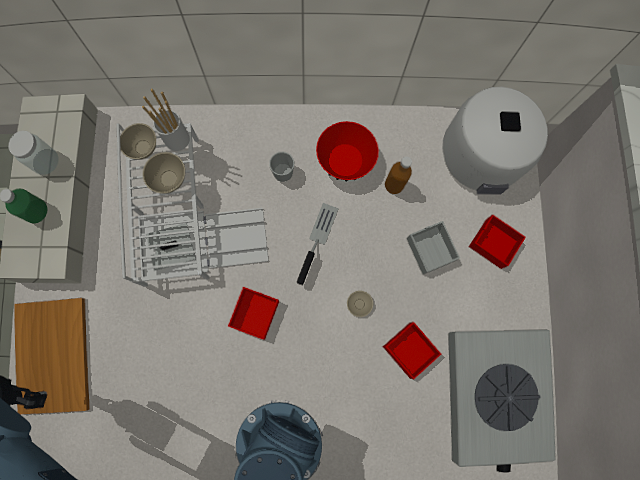

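```bash
cat > h.py <<'E'
import numpy as np, cv2, pickle
def K(c): return np.array([[c["fx"],0,c["cx"]],[0,c["fy"],c["cy"]],[0,0,1.]])
def proj(c,X):
    # k1 model equals OpenCV's radial model
    X=np.atleast_2d(np.array(X,float)); rv,_=cv2.Rodrigues(c["R"])
    return cv2.projectPoints(X,rv,c["t"],K(c),np.array([c["k1"],0,0,0.]))[0].reshape(-1,2)
def rays(c,uv):
    uv=np.atleast_2d(np.array(uv,float))
    n=cv2.undistortPoints(uv.reshape(-1,1,2),K(c),np.array([c["k1"],0,0,0.])).reshape(-1,2)
    d=np.c_[n,np.ones(len(n))]@c["R"]; o=-c["R"].T@c["t"]
    return o,d/np.linalg.norm(d,axis=1)[:,None]
def onz(c,uv,z):
    o,d=rays(c,uv); return o+d*((z-o[2])/d[:,2])[:,None]
def tri(c1,uv1,c2,uv2):
    o1,d1=rays(c1,uv1);o2,d2=rays(c2,uv2);out=[]
    for a,b in zip(d1,d2):
        t=np.linalg.lstsq(np.c_[a,-b],o2-o1,rcond=None)[0]
        p,q=o1+a*t[0],o2+b*t[1]; out.append([*((p+q)/2),np.linalg.norm(p-q)])
    return np.array(out)
def snap(tag,names=("side","top")):
    from rig import optics
    D={}
    for n in names:
        D[n]=optics.camera(n); cv2.imwrite(f"pics/{n}_{tag}.png",D[n]["frame"][:,:,::-1])
    pickle.dump(D,open(f"{tag}.pkl","wb")); return D
def load(tag): return pickle.load(open(f"{tag}.pkl","rb"))
def crop(c,x0,y0,w,h,s,fn):
    im=c["frame"][y0:y0+h,x0:x0+w,::-1]; im=cv2.resize(im,None,fx=s,fy=s,interpolation=cv2.INTER_CUBIC)
    for i in range(0,w,10):
        cv2.line(im,(i*s,0),(i*s,6 if i%50 else 14),(0,255,255),1)
        if i%20==0: cv2.putText(im,str(x0+i),(i*s,24),0,.35,(0,255,255),1)
    for i in range(0,h,10):
        cv2.line(im,(0,i*s),(6,i*s),(0,255,255),1)
        if i%20==0: cv2.putText(im,str(y0+i),(8,i*s+4),0,.35,(0,255,255),1)
    cv2.imwrite(fn,im)
E
python3 - <<'E'
from h import *
D=snap("a")
crop(D["top"],110,190,170,110,4,"pics/rackt.png")
crop(D["side"],165,100,150,150,4,"pics/racks.png")
crop(D["top"],280,190,180,110,4,"pics/midt.png")
crop(D["side"],260,220,190,150,4,"pics/mids.png")
E
```

```text
(no output)
```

View pics/rackt.png

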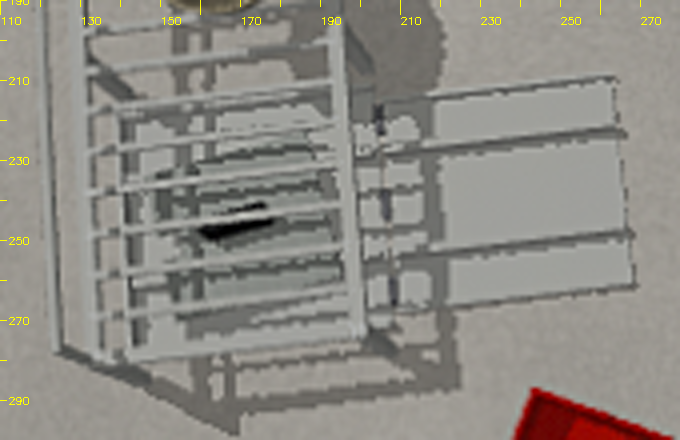

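View pics/racks.png

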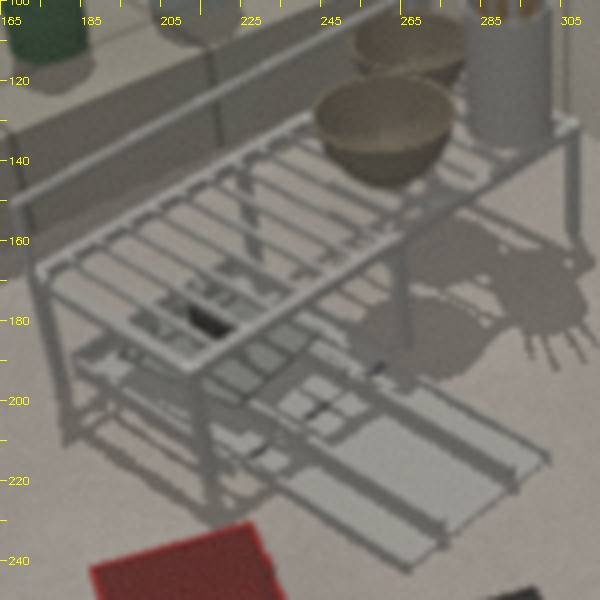

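View pics/midt.png

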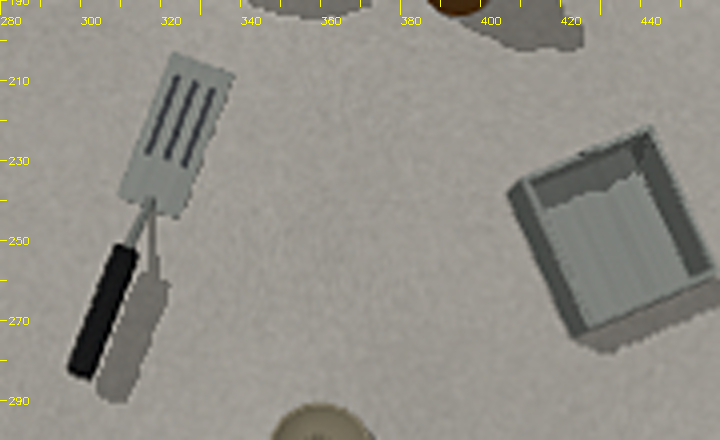

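View pics/mids.png

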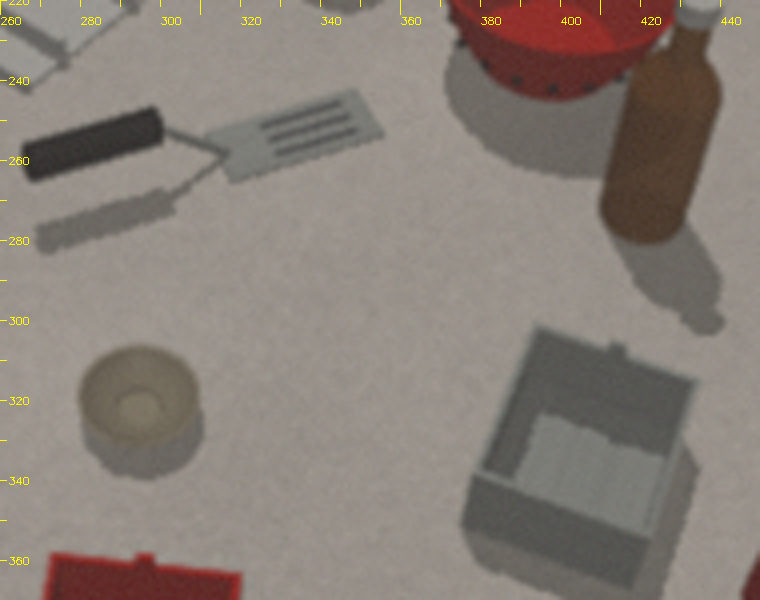

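```bash
python3 - <<'E'
from h import *
np.set_printoptions(precision=1,suppress=True)
D=load("a");T,S=D["top"],D["side"]
print("tin tri",tri(T,[(408.5,236.5),(441.5,222),(424.5,228)],S,[(376.5,338.5),(393.5,302),(413.5,306)]))
print("ribs front",tri(T,[(265.5,223),(268,248.5)],S,[(292.5,221),(274.5,235)]), onz(T,[(265.5,223),(268,248.5)],20), onz(S,[(292.5,221),(274.5,235)],20))
print("flap corners z3",onz(T,[(263.5,209.5),(268.5,261.5)],3),onz(S,[(302,215),(267,242.5)],3))
# dark: turner handle, lid bar
for n,c,(x0,y0,w,h) in (("T",T,(285,240,40,55)),("S",S,(260,240,50,35)),("Tbar",T,(155,235,30,20)),("Sbar",S,(205,170,25,20))):
    g=c["frame"][y0:y0+h,x0:x0+w].max(2); m=(g<(65 if 'bar' not in n else 60)).astype(np.uint8)
    k,l,st,ce=cv2.connectedComponentsWithStats(m); i=1+np.argmax(st[1:,4])
    pts=np.argwhere(l==i)[:,::-1].astype(np.float32); rr=cv2.minAreaRect(pts)
    print(n,st[i],ce[i]+[x0,y0],cv2.boxPoints(rr)+[x0,y0])
E
```

```text
tin tri [[ 546.1 -354.   -81.8   57.3]
 [ 532.2 -391.7  123.7   73.9]
 [ 566.3 -387.7   52.7    2.8]]
ribs front [[588.1  41.9   5.3   2.6]
 [516.5  34.2   4.    3.9]] [[585.6  40.   20. ]
 [515.1  32.1  20. ]] [[576.6  30.4  20. ]
 [504.8  22.   20. ]]
flap corners z3 [[628.3  47.7   3. ]
 [482.5  31.5   3. ]] [[625.1  44.7   3. ]
 [482.   27.5   3. ]]
T [ 12  11  18  34 235] [305.2 267.5] [[295.9 282.2]
 [308.2 250.1]
 [314.5 252.6]
 [302.2 284.6]]
S [  6   8  35  17 282] [282.6 255.6] [[265.  256.5]
 [298.5 246.7]
 [300.8 254.6]
 [267.3 264.4]]
Tbar [ 4 10 20  6 59] [167.7 246.8] [[158.9 246.2]
 [177.9 244.1]
 [178.4 248.4]
 [159.4 250.5]]
Sbar [ 8  7  9  7 28] [216.6 180.6] [[211.6 179.5]
 [213.  177. ]
 [221.2 181.7]
 [219.8 184.2]]
```

```bash
python3 - <<'E'
from h import *
np.set_printoptions(precision=1,suppress=True)
D=load("a");T,S=D["top"],D["side"]
print("tin tri",tri(T,[(408.5,236.5),(441.5,222),(425,274),(424.5,228)],S,[(393.5,302),(437.5,314.5),(376.5,338.5),(413.5,306)]))
print("deck corners",tri(T,[(200.5,274),(144,278)],S,[(215,192),(175.5,167.5)]))
print("turner handle c",tri(T,[(305.2,267.5)],S,[(282.6,255.6)]))
print("ends",tri(T,[(299,283.4),(311.3,251.3)],S,[(266,260.5),(299.6,250.6)]))
xh=np.array([-.115,.993,0]);yh=np.array([-.993,-.115,0]);o=np.array([535.5,201.8,0])
P=lambda x,y,z:o+xh*x+yh*y+np.array([0,0,z])
for c,n,(x0,y0,w,h,s) in ((T,"t",(110,190,170,110,4)),(S,"s",(165,100,150,150,4))):
    crop(c,x0,y0,w,h,s,"pics/x.png"); im=cv2.imread("pics/x.png")
    def poly(pts,col):
        q=((proj(c,pts)-[x0,y0]+.5)*s).astype(int); cv2.polylines(im,[q],True,col,1)
    poly([P(-165,75,3),P(-165,-75,3),P(-5,-75,3),P(-5,75,3)],(0,0,255))
    poly([P(0,100,95),P(0,-100,95),P(180,-100,95),P(180,100,95)],(0,255,0))
    for y in(-36,36): poly([P(-165,y,20),P(175,y,20)],(255,0,0))
    cv2.imwrite(f"pics/ov{n}.png",im)
crop(T,140,215,65,60,10,"pics/lidt.png")
crop(S,185,155,70,55,10,"pics/lids.png")
E
```

```text
tin tri [[ 545.8 -345.9   45.1    5.8]
 [ 585.5 -437.4   51.2    8. ]
 [ 443.2 -384.9   49.     3.9]
 [ 566.3 -387.7   52.7    2.8]]
deck corners [[438.2 192.5 102.    9.7]
 [415.9 334.6 121.2   9.9]]
turner handle c [[458.8 -67.6  44.5   2.1]]
ends [[417.5 -51.8  44.4   0.7]
 [501.9 -83.4  44.1   2.8]]
```

View pics/ovt.png

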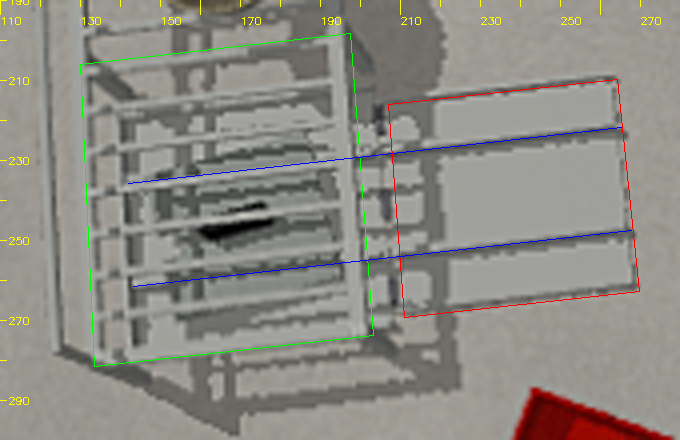

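View pics/ovs.png

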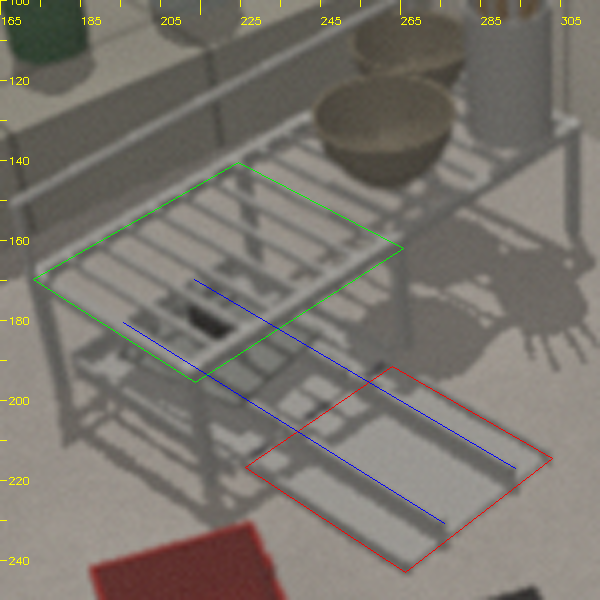

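View pics/lidt.png

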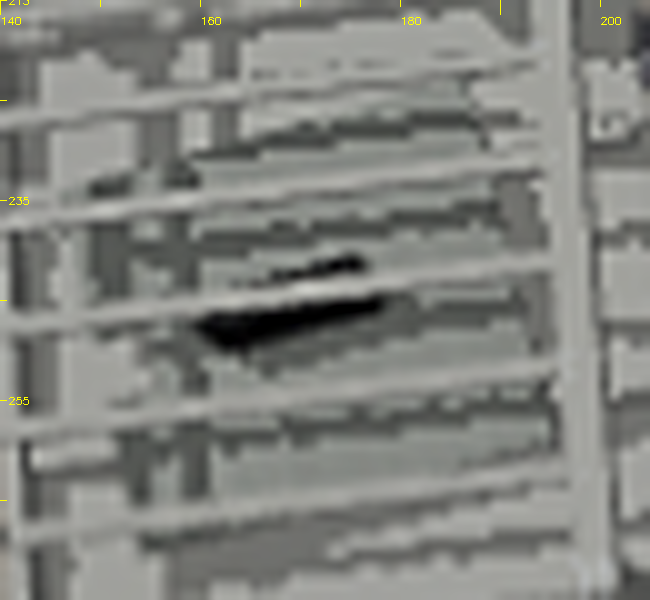

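View pics/lids.png

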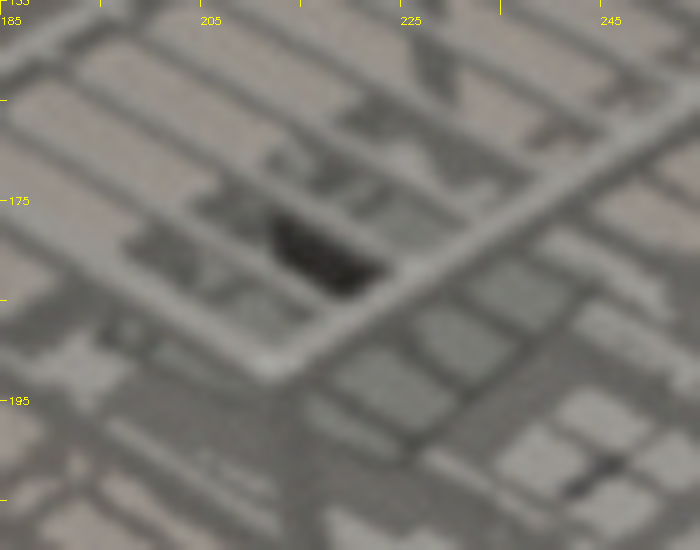

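```bash
python3 - <<'E'
from h import *
np.set_printoptions(precision=1,suppress=True)
D=load("a");T,S=D["top"],D["side"]
R=np.array([[-.115,.993],[-.993,-.115]]);o=np.array([535.5,201.8])
rk=lambda p:np.c_[(p[:,:2]-o)@R.T,p[:,2]]
print("lid front edge side z20",rk(onz(S,[(225.5,200.5),(234.5,192.5),(243.5,184)],20)))
print("lid left/back corners side z25",rk(onz(S,[(211.5,170.5),(219,165.5),(226,169),(238,173)],25)))
print("lid top-view pts z25",rk(onz(T,[(149.5,234.5),(188,227),(154,269),(195,252),(195,262),(159.5,231)],25)))
print("bar top z51 L,R",rk(onz(T,[(159.5,247.5),(176.5,240.5),(178,245)],51)))
print("bar side ", rk(onz(S,[(212,178.5),(213,176),(223.5,181.5)],51)))
print(rk(np.array([[0,0,0]])), [ -c["R"].T@c["t"] for c in(T,S)])
E
```

```text
lid front edge side z20 [[ 31.5  40.4  20. ]
 [ 38.4  -1.7  20. ]
 [ 47.4 -47.1  20. ]]
lid left/back corners side z25 [[168.8 -25.2  25. ]
 [170.7 -58.1  25. ]
 [139.6 -59.9  25. ]
 [ 95.4 -70.   25. ]]
lid top-view pts z25 [[151.  -34.5  25. ]
 [ 44.  -43.1  25. ]
 [144.   61.6  25. ]
 [ 29.8  28.   25. ]
 [ 31.8  55.1  25. ]
 [122.9 -41.1  25. ]]
bar top z51 L,R [[118.4  10.5  51. ]
 [ 71.6  -3.1  51. ]
 [ 68.4   9.5  51. ]]
bar side  [[107.5  20.7  51. ]
 [114.5  10.7  51. ]
 [ 70.3   8.2  51. ]]
[[-138.8  555.     0. ]] [array([ 256.5,  -70.8, 1360.4]), array([ -11.2, -658. ,  862.2])]
```

```bash
python3 - <<'E'
from h import *
np.set_printoptions(precision=1,suppress=True)
D=load("a");T,S=D["top"],D["side"]
b=onz(T,[(321,203.5),(335.5,208.5),(322.5,244.5),(308,239)],2.5)
print(b); b2=onz(S,[(348.5,242),(356,254),(318.5,266),(311,253)],2.5);print(b2)
for q in(b,b2):
    c=q.mean(0);a=(q[0]+q[1]-q[2]-q[3])/2;print(c,a,np.linalg.norm(a),np.degrees(np.arctan2(a[1],a[0])),c-130*a/np.linalg.norm(a))
h=np.array([458.8,-67.6])+10*np.array([.9365,-.351]);print(h)
E
```

```text
[[ 645.9 -111.6    2.5]
 [ 631.7 -151.7    2.5]
 [ 529.8 -115.2    2.5]
 [ 545.1  -75.6    2.5]]
[[ 644.5 -119.5    2.5]
 [ 626.9 -163.2    2.5]
 [ 525.7 -126.4    2.5]
 [ 542.7  -80.4    2.5]]
[ 588.1 -113.5    2.5] [101.4 -36.3   0. ] 107.68228172242804 -19.69554161655697 [465.7 -69.7   2.5]
[ 584.9 -122.4    2.5] [101.5 -38.    0. ] 108.36805468428587 -20.51299204165158 [463.2 -76.8   2.5]
[468.2 -71.1]
```

>>> {"op": "play_rows", "data": {
  "steps": [
    {"hand":-1,"translation":[14.4,-28.5,0],"turn":[0,0,-8.4]},
    {"hand":-1,"translation":[14.4,-28.5,0],"turn":[0,0,-8.4]},
    {"hand":-1,"translation":[14.4,-28.5,0],"turn":[0,0,-8.4]},
    {"hand":-1,"translation":[14.4,-28.5,0],"turn":[0,0,-8.4]},
    {"hand":-1,"translation":[14.4,-28.5,0],"turn":[0,0,-8.4]},
    {"hand":-1,"translation":[14.4,-28.5,0],"turn":[0,0,-8.4]},
    {"hand":-1,"translation":[14.4,-28.5,0],"turn":[0,0,-8.4]},
    {"hand":-1,"translation":[14.4,-28.5,0],"turn":[0,0,-8.4]},
    {"hand":-1,"translation":[14.4,-28.5,0],"turn":[0,0,-8.4]},
    {"hand":-1,"translation":[14.4,-28.5,0],"turn":[0,0,-8.4]}
  ]
}}

```text
t: 1.2
eef_pos: [294.6, 261.1, 301.4]
orientation: [0.771, 0.636, -0.0, -0.001]
wrist_force: [0.6, 0.8, -0.1]
finger_gap: 85.6
```

>>> {"op": "play_rows", "data": {
  "steps": [
    {"hand":-1,"translation":[14.4,-28.5,0],"turn":[0,0,-8.4]},
    {"hand":-1,"translation":[14.4,-28.5,0],"turn":[0,0,-8.4]},
    {"hand":-1,"translation":[14.4,-28.5,0],"turn":[0,0,-8.4]},
    {"hand":-1,"translation":[14.4,-28.5,0],"turn":[0,0,-8.4]},
    {"hand":-1,"translation":[14.4,-28.5,0],"turn":[0,0,-8.4]},
    {"hand":-1,"translation":[14.4,-28.5,0],"turn":[0,0,-8.4]},
    {"hand":-1,"translation":[14.4,-28.5,0],"turn":[0,0,-8.4]},
    {"hand":-1,"translation":[14.4,-28.5,0],"turn":[0,0,-8.4]},
    {"hand":-1,"translation":[14.4,-28.5,0],"turn":[0,0,-8.4]},
    {"hand":-1,"translation":[14.4,-28.5,0],"turn":[0,0,-8.4]}
  ]
}}

```text
t: 2.2
eef_pos: [441.5, -36.9, 301.8]
orientation: [0.998, -0.061, 0.002, 0.0]
wrist_force: [0.5, 0.4, -0.6]
finger_gap: 85.3
```

```bash
cat >> h.py <<'E'
def st():
    from rig import r
    from scipy.spatial.transform import Rotation as Ro
    s=r.observe(); M=Ro.from_quat(s["orientation"]).as_matrix()
    np.set_printoptions(precision=2,suppress=True)
    print("t",round(s["t"],2),"pos",s["eef_pos"],"yawy",np.degrees(np.arctan2(M[1,1],M[0,1])),"z",M[:,2],"gap",round(s["finger_gap"],1),"F",s["wrist_force"],"M",s["ft_torque"],"j",s["joints"])
    return s,M
E
python3 -c "
from h import *;st()"
```

```text
t 2.2 pos [441.47 -36.94 301.83] yawy -96.95114236565414 z [ 0. -0. -1.] gap 85.3 F [ 0.46  0.37 -0.55] M [-0.03  0.02 -0.05] j [-0.35 -0.13  1.93  0.    1.34  1.34]
```

>>> {"op": "play_rows", "data": {
  "steps": [
    {"hand":-1,"translation":[12.5,-17.5,-40],"turn":[0,0,-6.6]},
    {"hand":-1,"translation":[12.5,-17.5,-40],"turn":[0,0,-6.6]},
    {"hand":-1,"translation":[0,0,-40],"turn":[0,0,0]},
    {"hand":-1,"translation":[0,0,0],"turn":[0,0,0]},
    {"hand":-1,"translation":[0,0,0],"turn":[0,0,0]}
  ]
}}

```text
t: 2.7
eef_pos: [469.9, -78.5, 181.0]
orientation: [0.983, -0.185, 0.005, 0.002]
wrist_force: [0.6, 0.5, 0.8]
finger_gap: 85.5
```

```bash
python3 -c "
from h import *;st();D=snap('b',('top','side'))
crop(D['top'],270,180,100,120,5,'pics/b1.png')
crop(D['side'],230,170,150,120,5,'pics/b2.png')"
```

```text
t 2.7 pos [469.89 -78.55 180.99] yawy -111.30149686044659 z [ 0.01 -0.01 -1.  ] gap 85.5 F [0.55 0.49 0.8 ] M [-0.03 -0.03 -0.  ] j [-0.41  0.11  1.96 -0.    1.06  1.53]
```

View pics/b1.png

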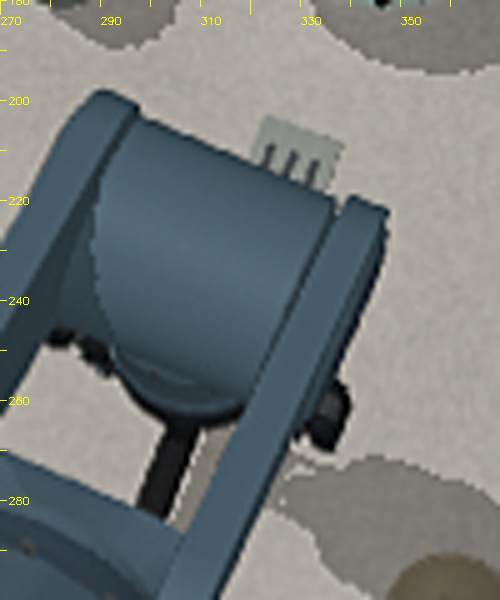

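View pics/b2.png

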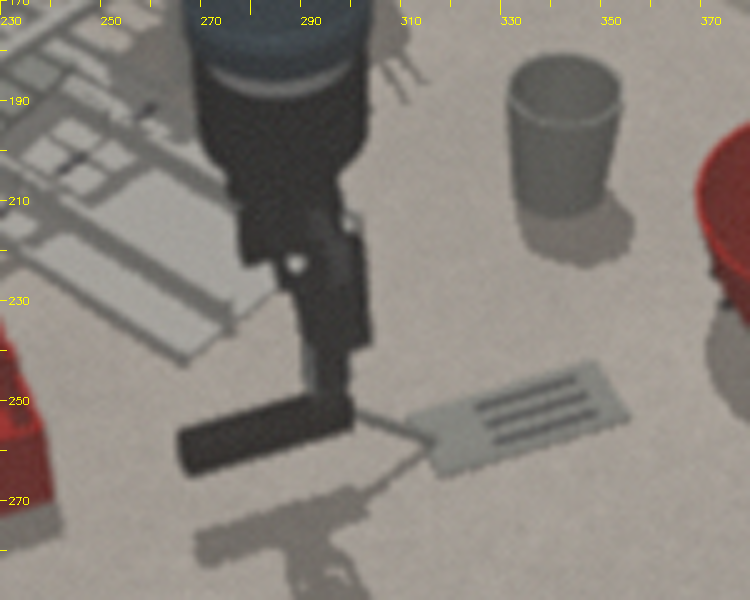

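>>> {"op": "play_rows", "data": {
  "steps": [
    {"hand":-1,"translation":[-2,3,-25],"turn":[0,0,0.5]},
    {"hand":-1,"translation":[-1,2,-25],"turn":[0,0,0.5]},
    {"hand":-1,"translation":[0,0,-20],"turn":[0,0,0]},
    {"hand":-1,"translation":[0,0,-6],"turn":[0,0,0]},
    {"hand":-1,"translation":[0,0,0],"turn":[0,0,0]}
  ]
}}

```text
t: 3.3
eef_pos: [474.1, -73.9, 115.9]
orientation: [0.985, -0.173, 0.017, 0.005]
wrist_force: [-0.9, -0.1, -0.1]
finger_gap: 85.0
```

```bash
python3 -c "
from h import *;st()"
```

```text
t 3.3 pos [474.12 -73.9  115.86] yawy -109.93014393940184 z [ 0.03 -0.01 -1.  ] gap 85.0 F [-0.85 -0.11 -0.06] M [ 0.01  0.04 -0.05] j [-0.4   0.23  1.99 -0.    0.89  1.52]
```

>>> {"op": "play_rows", "data": {
  "steps": [
    {"hand":-1,"translation":[-5,1,-8],"turn":[0.6,1.6,0]},
    {"hand":-1,"translation":[-3,1,-5],"turn":[0,0.4,0]},
    {"hand":-1,"translation":[0,0,0],"turn":[0,0,0]}
  ]
}}

```text
t: 3.6
eef_pos: [467.9, -72.4, 105.9]
orientation: [0.985, -0.172, 0.0, 0.003]
wrist_force: [-0.2, 1.1, 0.9]
finger_gap: 85.4
```

```bash
python3 -c "
from h import *;st()"
```

```text
t 3.6 pos [467.93 -72.39 105.91] yawy -109.8659225627906 z [-0.   -0.01 -1.  ] gap 85.4 F [-0.23  1.12  0.9 ] M [-0.    0.05  0.03] j [-0.4   0.25  1.99 -0.01  0.9   1.52]
```

>>> {"op": "play_rows", "data": {
  "steps": [
    {"hand":-1,"translation":[-1,0,-3.5],"turn":[0.3,0,0]},
    {"hand":1,"translation":[0,0,0],"turn":[0,0,0]},
    {"hand":1,"translation":[0,0,0],"turn":[0,0,0]},
    {"hand":1,"translation":[0,0,0],"turn":[0,0,0]},
    {"hand":1,"translation":[0,0,0],"turn":[0,0,0]},
    {"hand":1,"translation":[0,0,0],"turn":[0,0,0]},
    {"hand":1,"translation":[0,0,0],"turn":[0,0,0]}
  ],
  "newtons": 80
}}

```text
t: 4.3
eef_pos: [467.6, -72.8, 103.2]
orientation: [0.985, -0.173, 0.001, 0.0]
wrist_force: [-0.5, 0.3, -0.4]
finger_gap: 16.4
```

```bash
python3 -c "
from h import *;st()"
```

```text
t 4.3 pos [467.55 -72.79 103.2 ] yawy -109.8786767851234 z [ 0. -0. -1.] gap 16.4 F [-0.53  0.25 -0.42] M [0.17 0.01 0.03] j [-0.41  0.25  1.99 -0.    0.89  1.51]
```

>>> {"op": "play_rows", "data": {
  "steps": [
    {"hand":1,"translation":[0,0,20],"turn":[0,0,0]},
    {"hand":1,"translation":[0,0,30],"turn":[0,0,0]},
    {"hand":1,"translation":[0,0,30],"turn":[0,0,4]},
    {"hand":1,"translation":[3,3,20],"turn":[0,0,7.5]},
    {"hand":1,"translation":[7,6,10],"turn":[0,0,7.5]},
    {"hand":1,"translation":[7,6,0],"turn":[0,0,7.5]},
    {"hand":1,"translation":[7,6,0],"turn":[0,0,7.5]},
    {"hand":1,"translation":[7,6,0],"turn":[0,0,7.5]},
    {"hand":1,"translation":[7,6,0],"turn":[0,0,7.5]},
    {"hand":1,"translation":[7,6,0],"turn":[0,0,7.5]}
  ]
}}

```text
t: 5.3
eef_pos: [509.6, -31.5, 215.0]
orientation: [0.943, 0.331, -0.003, 0.002]
wrist_force: [1.2, -0.2, -1.7]
finger_gap: 16.7
```

>>> {"op": "play_rows", "data": {
  "steps": [
    {"hand":1,"translation":[7,6,0],"turn":[0,0,7.5]},
    {"hand":1,"translation":[7,6,0],"turn":[0,0,7.5]},
    {"hand":1,"translation":[7,6,0],"turn":[0,0,7.5]},
    {"hand":1,"translation":[7,6,0],"turn":[0,0,7.5]},
    {"hand":1,"translation":[7,6,0],"turn":[0,0,7.5]},
    {"hand":1,"translation":[7,6,0],"turn":[0,0,7.5]},
    {"hand":1,"translation":[0,0,0],"turn":[0,0,0]}
  ]
}}

```text
t: 6.0
eef_pos: [551.4, 7.1, 211.8]
orientation: [0.732, 0.681, -0.005, 0.002]
wrist_force: [0.4, -0.5, -1.4]
finger_gap: 16.6
```

```bash
python3 -c "
from h import *;st()"
```

```text
t 6.0 pos [551.37   7.08 211.83] yawy -4.1925519769998205 z [-0.   -0.01 -1.  ] gap 16.6 F [ 0.4  -0.51 -1.37] M [-0.12 -0.01  0.01] j [-0.2   0.23  1.74 -0.01  1.17 -0.12]
```

>>> {"op": "play_rows", "data": {
  "steps": [
    {"hand":1,"translation":[3,-6,-10],"turn":[0.4,0,5.4]},
    {"hand":1,"translation":[3,-4,-20],"turn":[0,0,5.4]},
    {"hand":1,"translation":[0,0,-20],"turn":[0,0,0]},
    {"hand":1,"translation":[0,0,0],"turn":[0,0,0]}
  ]
}}

```text
t: 6.4
eef_pos: [556.3, -3.7, 160.2]
orientation: [0.667, 0.745, -0.003, -0.0]
wrist_force: [-0.7, 0.2, -2.2]
finger_gap: 16.6
```

```bash
python3 -c "
from h import *;st();D=snap('c',('top','side'))
crop(D['top'],110,170,190,110,4,'pics/c1.png')
crop(D['side'],165,100,180,150,4,'pics/c2.png')"
```

```text
t 6.4 pos [556.35  -3.67 160.16] yawy 6.278836039891034 z [-0. -0. -1.] gap 16.6 F [-0.67  0.24 -2.21] M [-0.09  0.01 -0.03] j [-0.22  0.32  1.76 -0.01  1.07 -0.32]
```

View pics/c1.png

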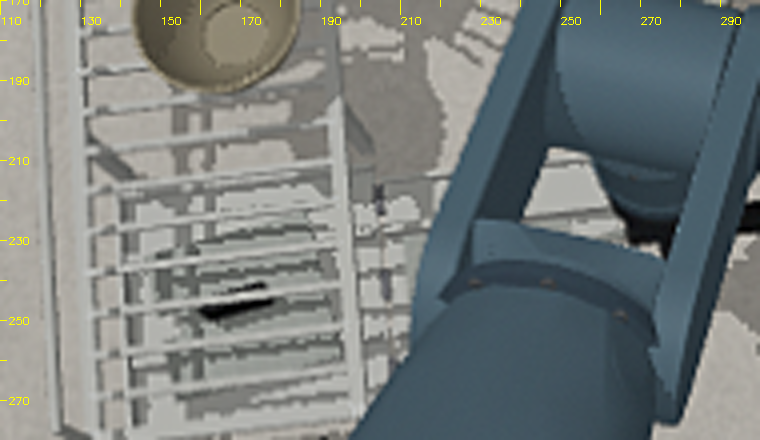

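View pics/c2.png

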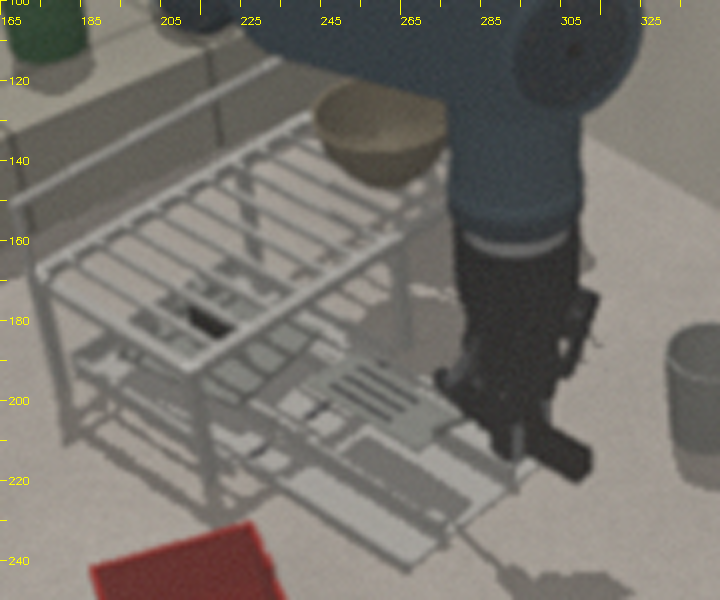

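```bash
cat >> h.py <<'E'
Rk=np.array([[-.115,.993],[-.993,-.115]]);ok=np.array([535.5,201.8])
def rk(p): p=np.atleast_2d(p); return np.c_[(p[:,:2]-ok)@Rk.T,p[:,2]]
def blade(s,M,dz=-103.2,g=-130,off=0):
    x=-M[:,0] if M[1,0]<0 else M[:,0]   # turner x (world +y-ish)
    z=-M[:,2]; y=np.cross(z,x); o=s["eef_pos"]+z*dz-g*x+off*y
    return [o+a*x+b*y+2.5*z for a,b in((55,23),(55,-23),(-55,-23),(-55,23))]
def drawn(c,x0,y0,w,h,s,polys,fn):
    crop(c,x0,y0,w,h,s,fn); im=cv2.imread(fn)
    for pts,col in polys:
        q=((proj(c,pts)-[x0,y0]+.5)*s).astype(int); cv2.polylines(im,[q],True,col,1)
    cv2.imwrite(fn,im)
E
python3 -c "
from h import *;s,M=st();D=load('c')
drawn(D['side'],205,150,100,80,8,[(blade(s,M),(0,0,255))],'pics/c3.png');print(rk(np.array(blade(s,M))))"
```

```text
t 6.5 pos [558.07  -3.86 162.86] yawy 6.344841654318928 z [-0. -0. -1.] gap 16.6 F [ 0.03  0.74 -1.51] M [-0.14 -0.03 -0.03] j [-0.22  0.31  1.76 -0.01  1.07 -0.33]
[[ -22.24   23.47   61.33]
 [ -22.45  -22.51   61.29]
 [-132.41  -22.01   61.8 ]
 [-132.2    23.98   61.84]]
```

View pics/c3.png

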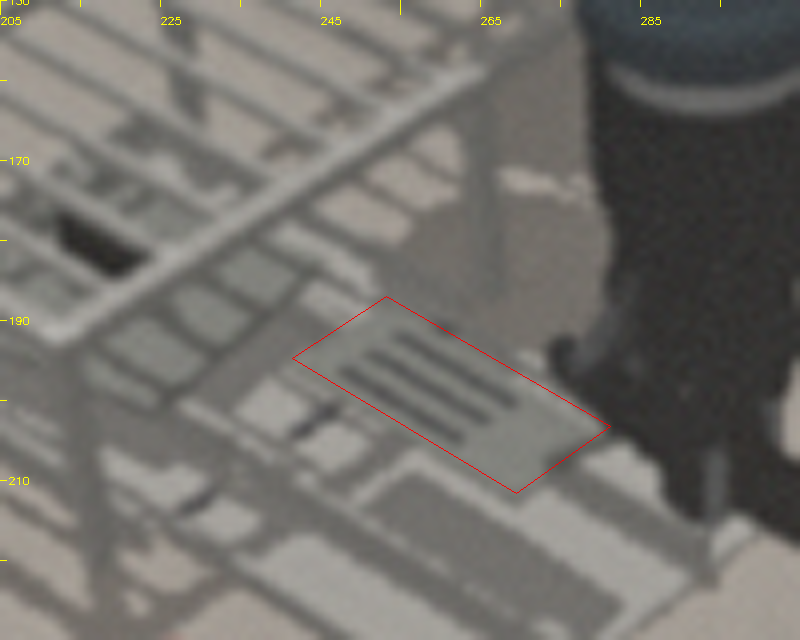

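>>> {"op": "play_rows", "data": {
  "steps": [
    {"hand":1,"translation":[0,0,-15],"turn":[0,0,0.3]},
    {"hand":1,"translation":[0,0,-20],"turn":[0,0,0]},
    {"hand":1,"translation":[0,0,-8],"turn":[0,0,0]},
    {"hand":1,"translation":[0,0,0],"turn":[0,0,0]}
  ]
}}

```text
t: 6.9
eef_pos: [560.0, -4.3, 121.1]
orientation: [0.666, 0.746, -0.0, 0.004]
wrist_force: [0.2, -0.0, -1.7]
finger_gap: 17.0
```

```bash
python3 -c "
from h import *;D=snap('d',('side',));s,M=st()
drawn(D['side'],205,150,100,80,8,[(blade(s,M),(0,0,255))],'pics/d3.png');print(rk(np.array(blade(s,M))))"
```

```text
t 6.95 pos [560.18  -4.36 121.52] yawy 6.490305759150375 z [ 0.01 -0.01 -1.  ] gap 16.8 F [ 0.5  -0.03 -0.63] M [-0.11 -0.01  0.04] j [-0.22  0.38  1.77 -0.01  0.98 -0.33]
[[ -23.3    21.22   19.38]
 [ -23.39  -24.76   19.65]
 [-133.35  -24.54   20.43]
 [-133.25   21.45   20.16]]
```

View pics/d3.png

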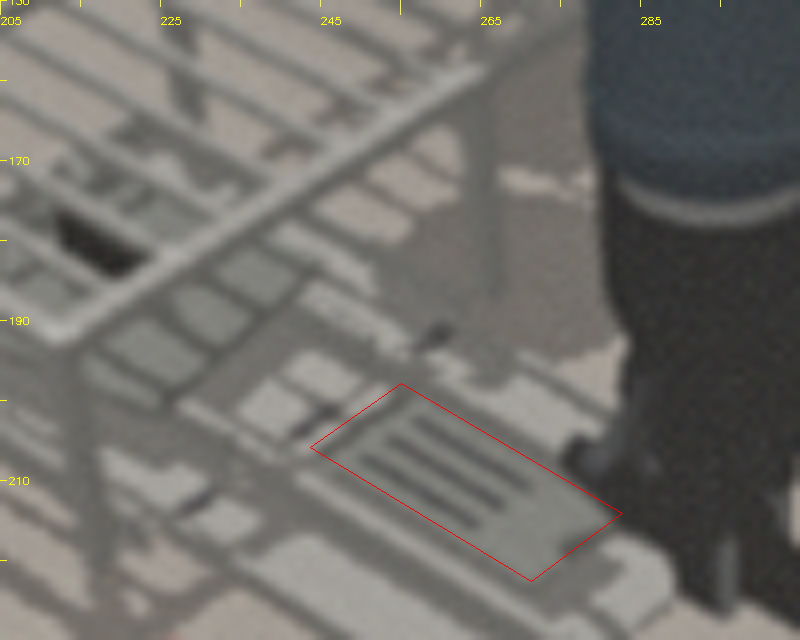

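>>> {"op": "play_rows", "data": {
  "steps": [
    {"hand":1,"translation":[-2,0,-6],"turn":[0.4,0.4,0]},
    {"hand":1,"translation":[-1,0,-4],"turn":[0,0,0]},
    {"hand":1,"translation":[-2.2,19,0],"turn":[0,0,0]},
    {"hand":1,"translation":[-2.2,19,0],"turn":[0,0,0]},
    {"hand":1,"translation":[0,0,0],"turn":[0,0,0]}
  ]
}}

```text
t: 7.45
eef_pos: [553.9, 33.6, 112.8]
orientation: [0.667, 0.745, 0.001, 0.001]
wrist_force: [0.3, 0.2, -2.3]
finger_gap: 16.5
```

```bash
python3 -c "
from h import *;D=snap('e',('side',));s,M=st()
drawn(D['side'],205,150,100,80,8,[(blade(s,M),(0,0,255))],'pics/e3.png');print(rk(np.array(blade(s,M))))"
```

```text
t 7.5 pos [554.28  32.73 112.97] yawy 6.359435692825815 z [ 0. -0. -1.] gap 16.7 F [ 1.08 -0.4  -1.31] M [-0.15 -0.02  0.02] j [-0.15  0.38  1.78  0.    0.97 -0.27]
[[ 14.92  22.62  12.08]
 [ 14.73 -23.36  12.24]
 [-95.23 -22.89  12.31]
 [-95.03  23.1   12.14]]
```

View pics/e3.png

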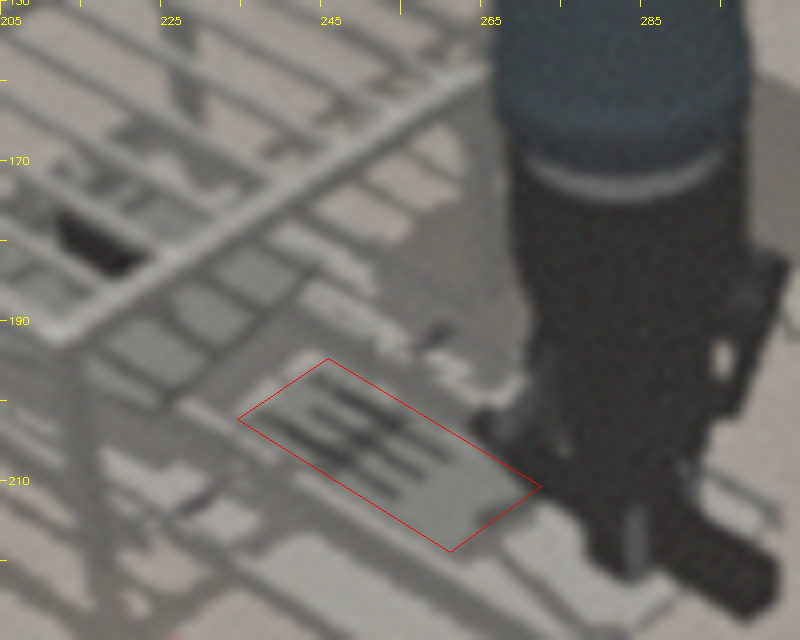

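>>> {"op": "play_rows", "data": {
  "steps": [
    {"hand":1,"translation":[-2.5,19,-1.5],"turn":[0,0,0.1]},
    {"hand":1,"translation":[-2.4,19,0],"turn":[0,0,0]},
    {"hand":1,"translation":[-2.4,19,0],"turn":[0,0,0]},
    {"hand":1,"translation":[0,0,0],"turn":[0,0,0]}
  ]
}}

```text
t: 7.9
eef_pos: [548.5, 88.3, 112.5]
orientation: [0.667, 0.745, 0.002, 0.003]
wrist_force: [0.4, 0.9, -1.3]
finger_gap: 16.5
```

```bash
python3 -c "
from h import *;s,M=st();print(rk(np.array(blade(s,M))))"
```

```text
t 7.9 pos [548.45  88.32 112.52] yawy 6.332203802018052 z [ 0.01 -0.   -1.  ] gap 16.5 F [ 0.42  0.91 -1.35] M [-0.13  0.01 -0.01] j [-0.05  0.38  1.78 -0.    0.96 -0.16]
[[ 70.61  21.61  11.21]
 [ 70.39 -24.37  11.52]
 [-39.56 -23.84  11.79]
 [-39.34  22.14  11.48]]
```

>>> {"op": "play_rows", "data": {
  "steps": [
    {"hand":1,"translation":[-3,19,-1],"turn":[0,0.3,0.1]},
    {"hand":1,"translation":[-3,19,-0.5],"turn":[0,0,0]},
    {"hand":1,"translation":[-3,19,0],"turn":[0,0,0]},
    {"hand":1,"translation":[0,0,0],"turn":[0,0,0]}
  ]
}}

```text
t: 8.3
eef_pos: [541.5, 142.7, 111.9]
orientation: [0.667, 0.745, 0.0, 0.003]
wrist_force: [-0.9, 0.2, -0.7]
finger_gap: 16.5
```

```bash
python3 -c "
from h import *;D=snap('f',('side','top'));s,M=st();print(rk(np.array(blade(s,M))),rk(s['eef_pos']))
drawn(D['side'],165,100,150,150,5,[(blade(s,M),(0,0,255))],'pics/f3.png')"
```

```text
t 8.4 pos [541.99 141.28 112.02] yawy 6.25558190074191 z [ 0.01 -0.   -1.  ] gap 16.6 F [ 0.65  0.12 -1.6 ] M [-0.14 -0.01  0.  ] j [ 0.05  0.4   1.77 -0.01  0.97 -0.06]
[[123.73  21.9   10.32]
 [123.45 -24.08  10.54]
 [ 13.49 -23.41  11.07]
 [ 13.78  22.57  10.85]] [[-60.84   0.52 112.02]]
```

View pics/f3.png

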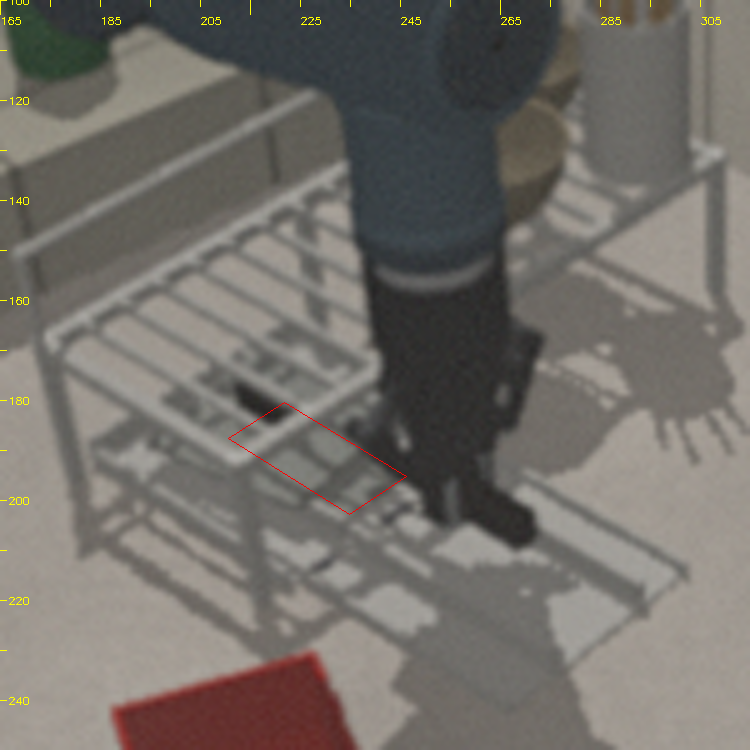

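>>> {"op": "play_rows", "data": {
  "steps": [
    {"hand":1,"translation":[-1.5,8,-0.5],"turn":[0,0.3,0.3]},
    {"hand":1,"translation":[0,0,4],"turn":[0,0,0]},
    {"hand":1,"translation":[0,0,4],"turn":[0,0,0]},
    {"hand":1,"translation":[0,0,3],"turn":[0,0,0]},
    {"hand":1,"translation":[0,0,3],"turn":[0,0,0]},
    {"hand":1,"translation":[0,0,3],"turn":[0,0,0]},
    {"hand":1,"translation":[0,0,3],"turn":[0,0,0]},
    {"hand":1,"translation":[0,0,0],"turn":[0,0,0]}
  ]
}}

```text
t: 9.2
eef_pos: [541.6, 146.1, 133.6]
orientation: [0.667, 0.745, -0.002, 0.002]
wrist_force: [0.9, -0.1, -2.3]
finger_gap: 16.5
```

```bash
python3 -c "
from h import *;D=snap('g',('side','top'));s,M=st();print(rk(np.array(blade(s,M))),rk(s['eef_pos']))
drawn(D['side'],165,100,150,150,5,[(blade(s,M),(0,0,255))],'pics/g3.png')"
```

```text
t 9.3 pos [541.28 146.16 133.12] yawy 6.389571862450449 z [-0.   -0.01 -1.  ] gap 16.8 F [ 0.4  -1.95 -1.89] M [-0.26 -0.02 -0.  ] j [ 0.05  0.36  1.76 -0.01  1.02 -0.05]
[[128.55  23.05  31.43]
 [128.37 -22.94  31.39]
 [ 18.42 -22.52  31.99]
 [ 18.59  23.46  32.03]] [[-55.92   0.66 133.12]]
```

View pics/g3.png

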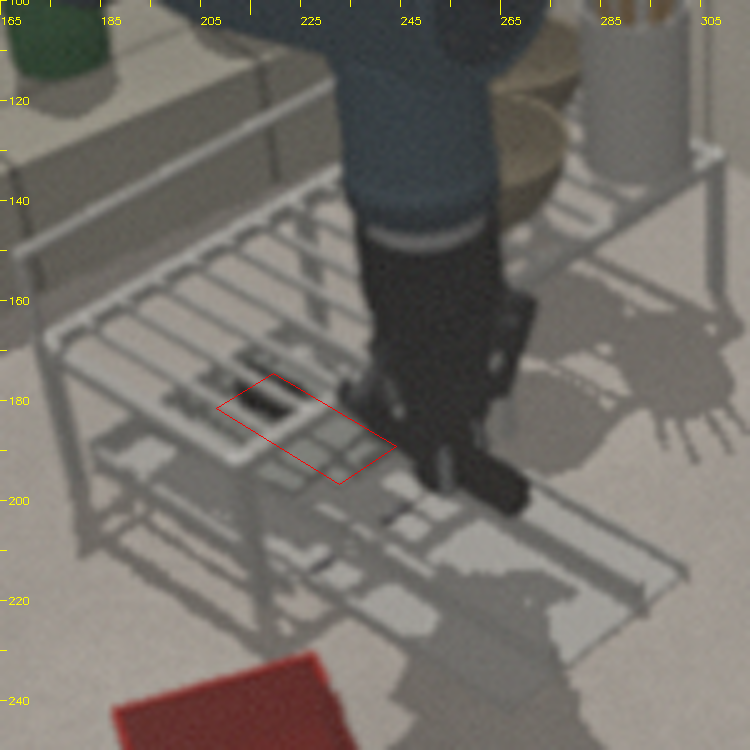

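>>> {"op": "play_rows", "data": {
  "steps": [
    {"hand":1,"translation":[0.5,-4,3],"turn":[0.3,0,0]},
    {"hand":1,"translation":[1,-8,2],"turn":[0,0,0]},
    {"hand":1,"translation":[1.4,-12,0],"turn":[0,0,0]},
    {"hand":1,"translation":[1.6,-14,0],"turn":[0,0,0]},
    {"hand":1,"translation":[1.6,-14,0],"turn":[0,0,0]},
    {"hand":1,"translation":[1.6,-14,0],"turn":[0,0,0]},
    {"hand":1,"translation":[1.6,-14,0],"turn":[0,0,0]},
    {"hand":1,"translation":[1.6,-14,0],"turn":[0,0,0]},
    {"hand":1,"translation":[1.2,-10,0],"turn":[0,0,0]},
    {"hand":1,"translation":[0.6,-5,0],"turn":[0,0,0]}
  ]
}}

```text
t: 10.3
eef_pos: [554.6, 25.9, 138.0]
orientation: [0.667, 0.745, -0.001, -0.0]
wrist_force: [0.2, 0.3, -1.8]
finger_gap: 16.7
```

```bash
python3 -c "
from h import *;D=snap('i',('side','top'));s,M=st();print(rk(np.array(blade(s,M))),rk(s['eef_pos']))
drawn(D['side'],165,100,150,150,5,[(blade(s,M),(0,0,255))],'pics/i3.png')"
```

```text
t 10.4 pos [554.56  26.39 138.  ] yawy 6.3018955092616515 z [-0. -0. -1.] gap 16.6 F [ 0.55  0.2  -0.97] M [-0.26 -0.03 -0.09] j [-0.17  0.35  1.77 -0.    1.02 -0.28]
[[   8.63   23.34   37.23]
 [   8.39  -22.64   37.19]
 [-101.57  -22.06   37.25]
 [-101.33   23.93   37.29]] [[-176.37    1.24  138.  ]]
```

View pics/i3.png

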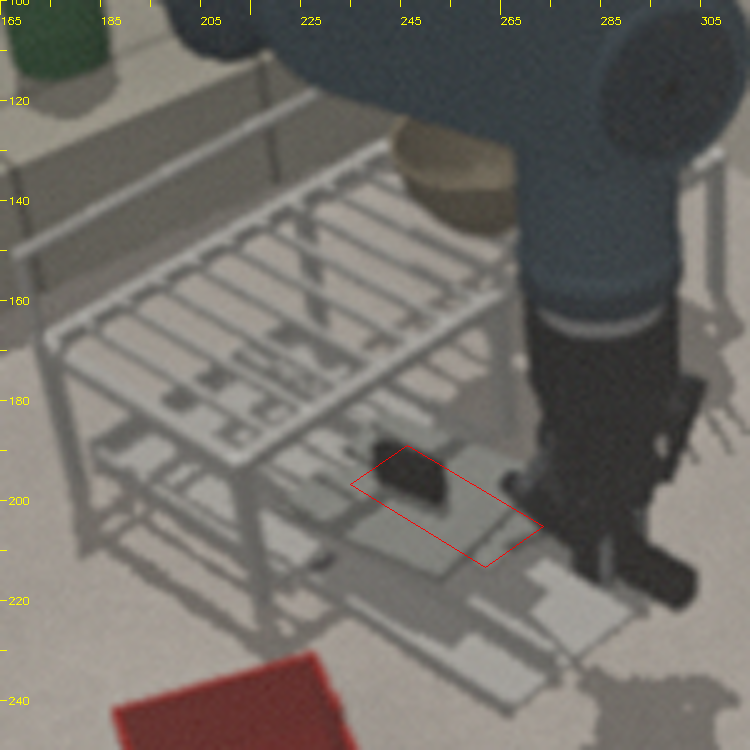

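>>> {"op": "play_rows", "data": {
  "steps": [
    {"hand":1,"translation":[0.6,-5,0],"turn":[0,0,0.1]},
    {"hand":1,"translation":[1.1,-10,0],"turn":[0,0,0]},
    {"hand":1,"translation":[1.6,-14,0],"turn":[0,0,0]},
    {"hand":1,"translation":[1.6,-14,0],"turn":[0,0,0]},
    {"hand":1,"translation":[1.2,-10,0],"turn":[0,0,0]},
    {"hand":1,"translation":[0.6,-6,0],"turn":[0,0,0]},
    {"hand":1,"translation":[0,0,0],"turn":[0,0,0]}
  ]
}}

```text
t: 11.1
eef_pos: [561.8, -37.0, 138.0]
orientation: [0.666, 0.746, -0.0, -0.0]
wrist_force: [-0.1, -0.5, -2.8]
finger_gap: 16.7
```

```bash
python3 -c "
from h import *;D=snap('j',('side','top'));s,M=st();print(rk(np.array(blade(s,M))),rk(s['eef_pos']))
drawn(D['side'],215,150,100,100,7,[(blade(s,M),(0,0,255))],'pics/j3.png')"
```

```text
t 11.2 pos [561.51 -36.04 137.88] yawy 6.5460605042440045 z [-0. -0. -1.] gap 16.4 F [ 0.37  0.09 -1.26] M [-0.23 -0.09  0.  ] j [-0.27  0.36  1.75 -0.    1.03 -0.39]
[[ -54.21   24.43   37.2 ]
 [ -54.26  -21.55   37.15]
 [-164.22  -21.44   37.15]
 [-164.17   24.55   37.2 ]] [[-239.16    1.52  137.88]]
```

View pics/j3.png

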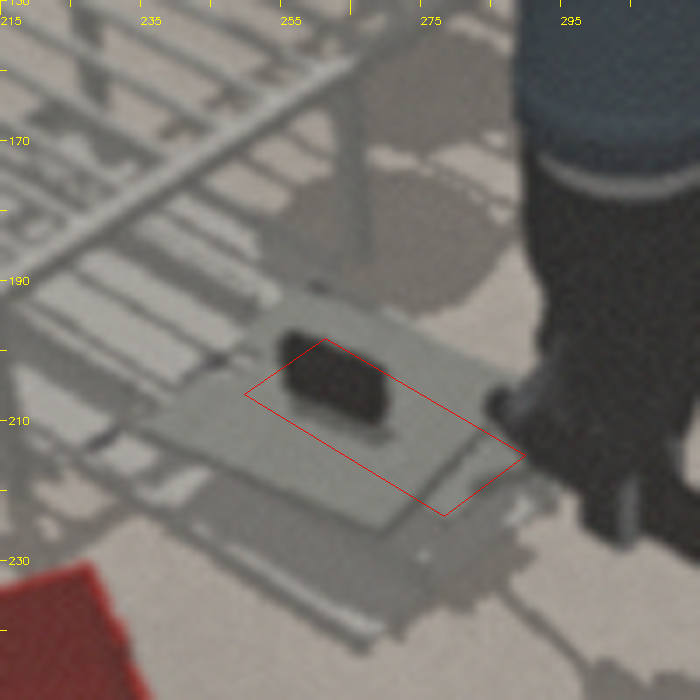

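>>> {"op": "play_rows", "data": {
  "steps": [
    {"hand":1,"translation":[0,0,-5],"turn":[0,0,0]},
    {"hand":1,"translation":[0,0,-5],"turn":[0,0,0]},
    {"hand":1,"translation":[0,0,-3],"turn":[0,0,0]},
    {"hand":1,"translation":[0,0,-2],"turn":[0,0,0]},
    {"hand":1,"translation":[0,0,-2],"turn":[0,0,0]},
    {"hand":1,"translation":[0,0,-2],"turn":[0,0,0]},
    {"hand":1,"translation":[0,0,-3],"turn":[0,0,0]},
    {"hand":1,"translation":[0,0,-3],"turn":[0,0,0]},
    {"hand":1,"translation":[0,0,0],"turn":[0,0,0]}
  ]
}}

```text
t: 12.1
eef_pos: [561.2, -33.9, 110.4]
orientation: [0.665, 0.747, -0.0, -0.001]
wrist_force: [-0.4, 0.1, -1.1]
finger_gap: 16.6
```

```bash
python3 -c "
from h import *;s,M=st();print(rk(np.array(blade(s,M))),rk(s['eef_pos']))"
```

```text
t 12.1 pos [561.18 -33.94 110.45] yawy 6.677599108456328 z [-0.  0. -1.] gap 16.6 F [-0.38  0.13 -1.14] M [-0.08  0.05  0.02] j [-0.27  0.4   1.76  0.    0.98 -0.39]
[[ -52.04   24.99    9.96]
 [ -51.98  -20.99    9.89]
 [-161.94  -21.13    9.78]
 [-162.     24.86    9.86]] [[-237.04    1.61  110.45]]
```

>>> {"op": "play_rows", "data": {
  "steps": [
    {"hand":1,"translation":[0.6,-5,0],"turn":[0,0,0]},
    {"hand":1,"translation":[1.1,-10,0],"turn":[0,0,0]},
    {"hand":1,"translation":[1.8,-15,0],"turn":[0,0,0]},
    {"hand":1,"translation":[1.8,-15,0],"turn":[0,0,0]},
    {"hand":1,"translation":[1.8,-15,0],"turn":[0,0,0]},
    {"hand":1,"translation":[1.8,-15,0],"turn":[0,0,0]},
    {"hand":1,"translation":[1.8,-15,0],"turn":[0,0,0]},
    {"hand":1,"translation":[1.8,-15,0],"turn":[0,0,0]},
    {"hand":1,"translation":[1.8,-15,0],"turn":[0,0,0]},
    {"hand":1,"translation":[1.8,-15,0],"turn":[0,0,0]}
  ]
}}

```text
t: 13.1
eef_pos: [578.6, -181.7, 111.1]
orientation: [0.665, 0.747, -0.0, -0.0]
wrist_force: [-0.3, 1.8, -0.9]
finger_gap: 16.6
```

```bash
python3 -c "
from h import *;D=snap('k',('side','top'));s,M=st();print(rk(np.array(blade(s,M))),rk(s['eef_pos']))"
```

```text
t 13.2 pos [ 578.92 -182.94  111.36] yawy 6.532101019550022 z [ 0. -0. -1.] gap 17.0 F [ 0.16 -0.34 -0.46] M [-0.12  0.01 -0.02] j [-0.5   0.48  1.64 -0.    1.01 -0.61]
[[-202.22   23.82   10.38]
 [-202.28  -22.17   10.42]
 [-312.24  -22.02   10.57]
 [-312.18   23.96   10.54]] [[-387.04    1.13  111.36]]
```

View pics/side_k.png

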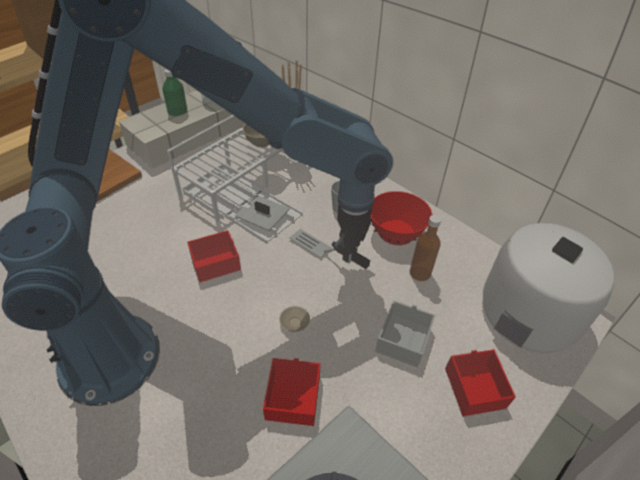

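View pics/top_k.png

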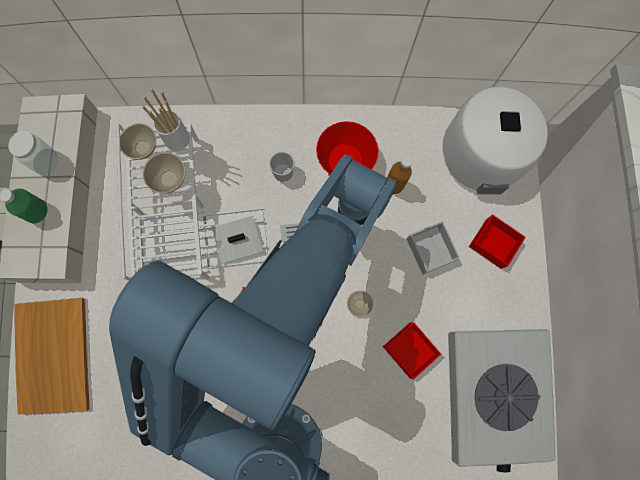

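```bash
python3 -c "
from h import *;D=load('a');np.set_printoptions(precision=0,suppress=True)
print('colander rim',onz(D['top'],[(317,151),(347,183),(379,151)],75));print('saucer',onz(D['top'],[(361,304)],20),'bottle',onz(D['top'],[(395,185)],20),'cup',onz(D['top'],[(282,166)],75))"
```

```text
colander rim [[ 772.  -99.   75.]
 [ 682. -179.   75.]
 [ 774. -267.   75.]]
saucer [[ 366. -216.   20.]] bottle [[ 695. -317.   20.]] cup [[729.  -6.  75.]]
```

>>> {"op": "play_rows", "data": {
  "steps": [
    {"hand":1,"translation":[-15,-5,4],"turn":[0,0,0]},
    {"hand":1,"translation":[-20,-5,0],"turn":[0,0,0]},
    {"hand":1,"translation":[-5,0,-3],"turn":[0,0,0]},
    {"hand":1,"translation":[0,0,-4],"turn":[0,0,0]},
    {"hand":1,"translation":[0,0,0],"turn":[0,0,0]}
  ]
}}

```text
t: 13.7
eef_pos: [538.5, -192.2, 107.6]
orientation: [0.666, 0.746, 0.0, 0.0]
wrist_force: [-0.4, 0.1, -0.8]
finger_gap: 16.5
```

```bash
python3 -c "
from h import *;s,M=st();print(rk(np.array(blade(s,M))))"
```

```text
t 13.7 pos [ 538.48 -192.22  107.61] yawy 6.525919174683183 z [ 0.  0. -1.] gap 16.5 F [-0.35  0.12 -0.81] M [-0.09  0.05 -0.01] j [-0.55  0.42  1.74  0.    0.98 -0.67]
[[-206.61   64.98    6.93]
 [-206.67   18.99    6.98]
 [-316.63   19.15    6.95]
 [-316.57   65.13    6.9 ]]
```

>>> {"op": "play_rows", "data": {
  "steps": [
    {"hand":1,"translation":[0,0,-2],"turn":[0,0,0]},
    {"hand":1,"translation":[0,0,-1.5],"turn":[0,0,0]},
    {"hand":1,"translation":[0,0,-1],"turn":[0,0,0]},
    {"hand":1,"translation":[0,0,0],"turn":[0,0,0]}
  ]
}}

```text
t: 14.1
eef_pos: [540.3, -191.6, 103.1]
orientation: [0.665, 0.747, 0.0, 0.001]
wrist_force: [-2.3, -0.3, 2.7]
finger_gap: 16.6
```

```bash
python3 -c "
from h import *;s,M=st();print(rk(np.array(blade(s,M))))"
```

```text
t 14.1 pos [ 540.28 -191.6   103.1 ] yawy 6.660974641395557 z [ 0. -0. -1.] gap 16.6 F [-2.35 -0.26  2.7 ] M [0.11 0.5  0.14] j [-0.55  0.43  1.74  0.    0.97 -0.66]
[[-206.31   63.52    2.32]
 [-206.26   17.53    2.39]
 [-316.22   17.43    2.42]
 [-316.27   63.41    2.35]]
```

Contact felt (2.7 N up). Open and rise.

>>> {"op": "play_rows", "data": {
  "steps": [
    {"hand":-1,"translation":[0,0,0],"turn":[0,0,0]},
    {"hand":-1,"translation":[0,0,0],"turn":[0,0,0]},
    {"hand":-1,"translation":[0,0,0],"turn":[0,0,0]},
    {"hand":-1,"translation":[0,0,0],"turn":[0,0,0]},
    {"hand":-1,"translation":[0,0,15],"turn":[0,0,0]},
    {"hand":-1,"translation":[0,0,40],"turn":[0,0,0]},
    {"hand":-1,"translation":[0,0,50],"turn":[0,0,0]},
    {"hand":-1,"translation":[0,0,50],"turn":[0,0,0]},
    {"hand":-1,"translation":[-40,0,20],"turn":[0,0,0]},
    {"hand":-1,"translation":[-50,0,0],"turn":[0,0,0]}
  ]
}}

```text
t: 15.1
eef_pos: [450.7, -191.1, 289.5]
orientation: [0.664, 0.748, 0.001, 0.003]
wrist_force: [-0.2, -1.2, 0.5]
finger_gap: 85.3
```

>>> {"op": "play_rows", "data": {
  "steps": [
    {"hand":-1,"translation":[-50,0,0],"turn":[0,0,0]},
    {"hand":-1,"translation":[-50,0,0],"turn":[0,0,0]},
    {"hand":-1,"translation":[-20,0,0],"turn":[0,0,0]}
  ]
}}

```text
t: 15.4
eef_pos: [326.7, -190.3, 294.1]
orientation: [0.663, 0.748, 0.0, 0.008]
wrist_force: [-0.2, -0.1, -0.6]
finger_gap: 85.3
```

```bash
python3 -c "
from h import *;D=snap('l',('side','top'));s,M=st()
crop(D['top'],190,190,290,110,2,'pics/l0.png')
crop(D['top'],200,200,90,70,8,'pics/l1.png')
crop(D['side'],220,180,90,70,8,'pics/l2.png')
crop(D['top'],395,210,80,75,8,'pics/l3.png')
crop(D['side'],365,290,90,85,8,'pics/l4.png')"
```

```text
t 15.5 pos [ 327.57 -190.88  294.62] yawy 6.799519631562098 z [ 0.01 -0.01 -1.  ] gap 85.6 F [0.96 0.34 0.26] M [-0.02  0.04 -0.  ] j [-0.85 -0.3   2.08  0.    1.34 -0.96]
```

View pics/top_l.png

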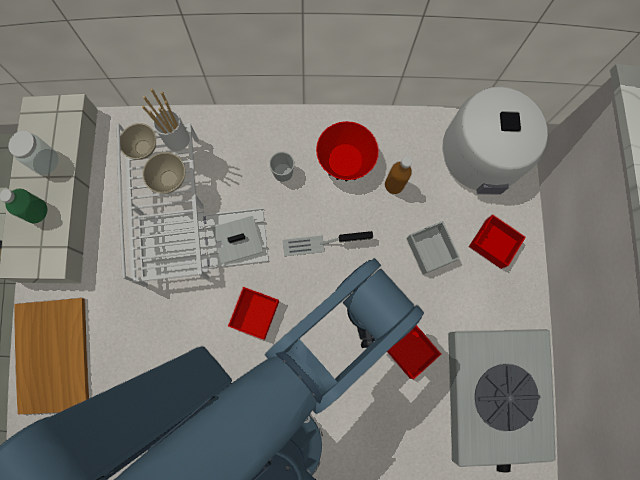

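View pics/l1.png

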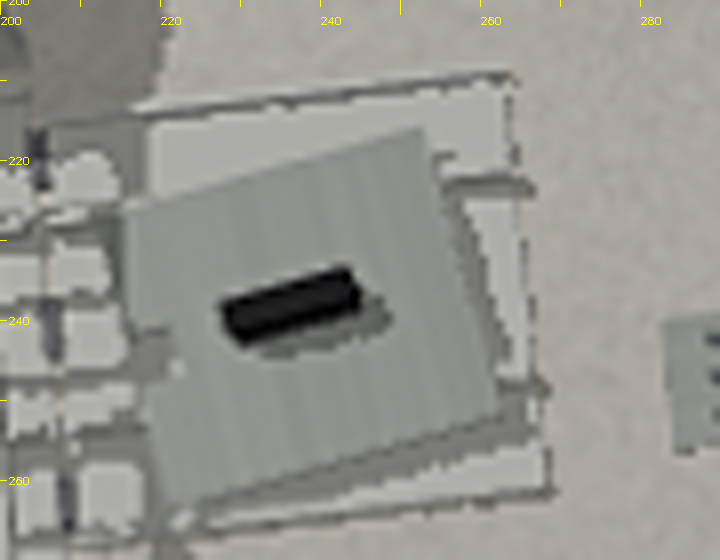

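View pics/l2.png

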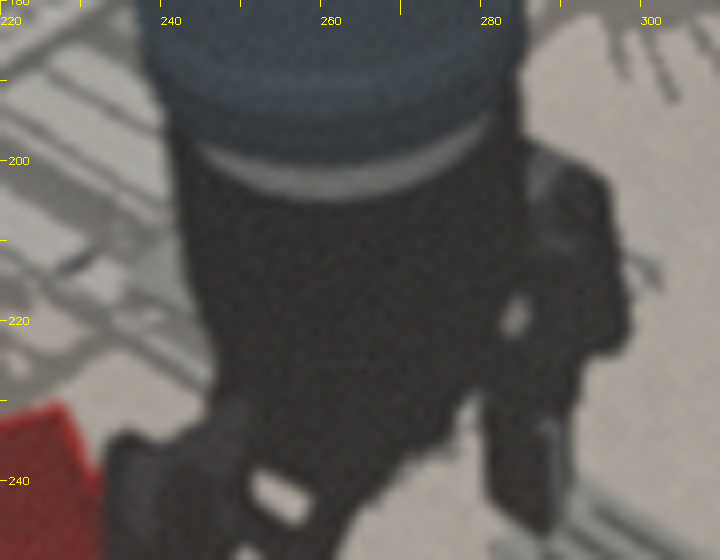

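View pics/l3.png

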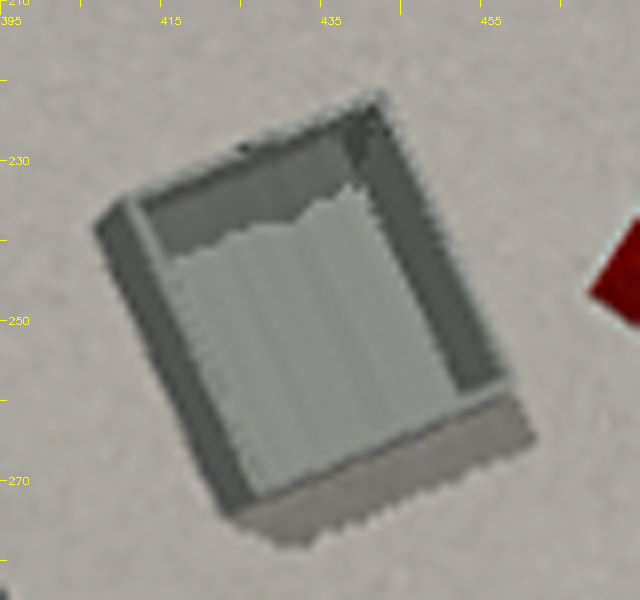

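View pics/l4.png

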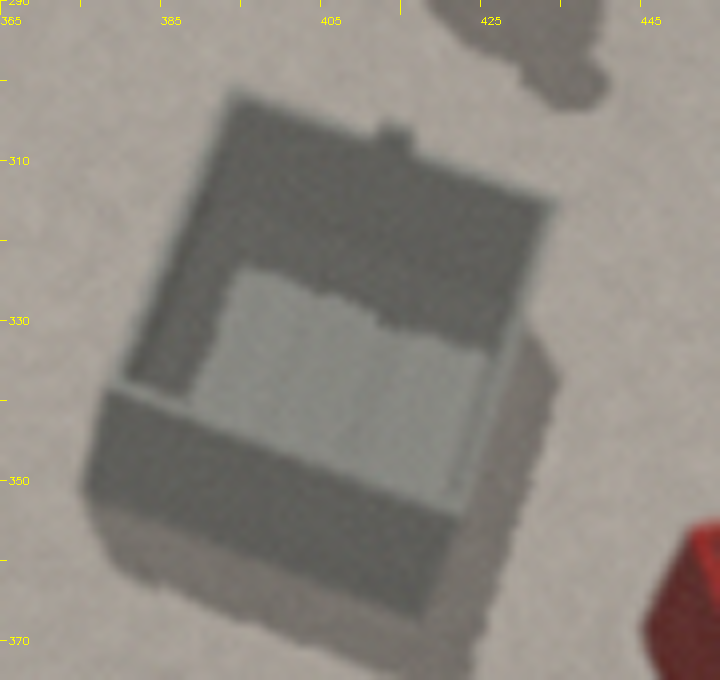

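```bash
cat > tin.py <<'E'
from h import *
np.set_printoptions(precision=1,suppress=True)
D=load("l");T,S=D["top"],D["side"]
t=[(409.6,234.6),(442.3,221.7),(458.6,257.4),(424.6,272.7)]; s=[(393.6,301.4),(433.7,315.2),(422.1,353.9),(378.7,337.1)]
print(tri(T,t,S,s))
for c,p in((T,t),(S,s)):
    q=onz(c,p,55); ce=q.mean(0); a=(q[0]+q[1]-q[2]-q[3])/2; b=(q[0]+q[3]-q[1]-q[2])/2
    print("centre",ce,"x side",np.linalg.norm(a),"ysize",np.linalg.norm(b),"yaw",np.degrees(np.arctan2(a[1],a[0])),"yawb",np.degrees(np.arctan2(-b[0],b[1])))
print("key",tri(T,[(425.3,228)],S,[(413.5,305.5)]))
# lid
l=[(215.7,226),(252.5,215.4),(262,251.3),(220.8,263.3)]
q=onz(T,l,25);print(q);ce=q.mean(0);a=(q[0]+q[3]-q[1]-q[2])/2;b=(q[3]-q[0]+q[2]-q[1])/2
print("lid c",ce,np.linalg.norm(a),np.linalg.norm(b),"yaw",np.degrees(np.arctan2(a[1],a[0])),np.degrees(np.arctan2(b[0],-b[1])))
m=(T["frame"][225:250,220:255].max(2)<45).astype(np.uint8)
k,L,stt,cc=cv2.connectedComponentsWithStats(m);i=1+np.argmax(stt[1:,4]);pts=np.argwhere(L==i)[:,::-1].astype(np.float32)
box=cv2.boxPoints(cv2.minAreaRect(pts))+[220,225];print(box,onz(T,box,51),onz(T,[cc[i]+[220,225]],51))
E
python3 tin.py
```

```text
[[ 548.4 -347.    47.     0.5]
 [ 582.  -435.6   52.2    2.4]
 [ 485.6 -476.3   49.8    0.6]
 [ 447.9 -385.    48.8    7. ]]
centre [ 514.5 -409.3   55. ] x side 106.65042194250186 ysize 99.73159691901286 yaw 20.70384559134203 yawb 22.561860359563767
centre [ 512.9 -413.    55. ] x side 104.13846970396722 ysize 93.84733596513792 yaw 22.637405408257887 yawb 21.91372961953022
key [[ 564.9 -388.5   56.8    1.7]]
[[576.  174.7  25. ]
 [605.6  75.3  25. ]
 [506.5  47.6  25. ]
 [473.7 157.3  25. ]]
lid c [540.4 113.8  25. ] 109.06921209435723 103.21640830341771 yaw 106.61469022604825 -77.39231963387871
[[227.3 237.2]
 [243.3 233.2]
 [244.6 238.6]
 [228.6 242.6]] [[539.4 137.9  51. ]
 [550.3  95.8  51. ]
 [535.7  91.8  51. ]
 [524.8 133.9  51. ]] [[537.5 114.5  51. ]]
```

>>> {"op": "play_rows", "data": {
  "steps": [
    {"hand":-1,"translation":[26,38,0],"turn":[0.5,0.5,1]},
    {"hand":-1,"translation":[26,38,0],"turn":[0,0,1]},
    {"hand":-1,"translation":[26,38,0],"turn":[0,0,1]},
    {"hand":-1,"translation":[26,38,0],"turn":[0,0,1]},
    {"hand":-1,"translation":[26,38,-10],"turn":[0,0,1]},
    {"hand":-1,"translation":[26,38,-20],"turn":[0,0,1]},
    {"hand":-1,"translation":[26,38,-20],"turn":[0,0,1]},
    {"hand":-1,"translation":[20,30,-30],"turn":[0,0,1]},
    {"hand":-1,"translation":[0,0,-10],"turn":[0,0,0]},
    {"hand":-1,"translation":[0,0,0],"turn":[0,0,0]}
  ]
}}

```text
t: 16.5
eef_pos: [540.3, 115.5, 213.4]
orientation: [0.612, 0.791, 0.006, 0.013]
wrist_force: [-1.1, 0.2, 0.3]
finger_gap: 85.7
```

```bash
python3 -c "
from h import *;s,M=st();D=snap('m',('side',));crop(D['side'],215,140,100,100,7,'pics/m2.png')"
```

```text
t 16.5 pos [540.27 115.49 213.4 ] yawy 14.584407049465401 z [ 0.03 -0.01 -1.  ] gap 85.7 F [-1.11  0.22  0.3 ] M [-0.04 -0.02  0.05] j [-0.    0.22  1.76 -0.01  1.14 -0.25]
```

View pics/m2.png

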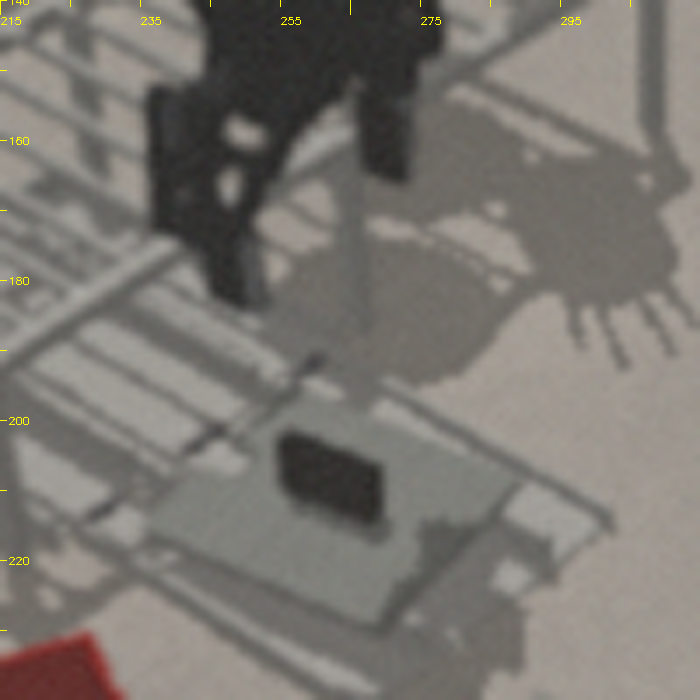

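```bash
python3 -c "
from h import *
np.set_printoptions(precision=1,suppress=True)
T=load('l')['top'];S=load('m')['side']
tt=[(215.7,226),(252.5,215.4),(262,251.3),(220.8,263.3)];ss=[(258.5,195.5),(288.7,209),(268.8,229),(235.5,213.5)]
print(tri(T,tt,S,ss));q=onz(S,ss,25);print(q,q.mean(0))
a=(q[0]+q[3]-q[1]-q[2]);b=(q[3]-q[0]+q[2]-q[1]);print(np.degrees(np.arctan2(a[1],a[0])),np.degrees(np.arctan2(-b[1],-b[0])))
"
```

```text
[[574.7 175.5  24.4   3.2]
 [606.1  77.2  16.8   3.8]
 [506.8  47.9  22.8   0.3]
 [474.4 156.5  26.9   2.2]]
[[572.8 175.6  25. ]
 [598.2  70.8  25. ]
 [505.3  46.1  25. ]
 [476.5 157.9  25. ]] [538.2 112.6  25. ]
104.04153165443977 12.600675459967952
```

>>> {"op": "play_rows", "data": {
  "steps": [
    {"hand":-1,"translation":[-2,0,-20],"turn":[0.5,1.5,0]},
    {"hand":-1,"translation":[-1,0,-30],"turn":[0,0.3,0]},
    {"hand":-1,"translation":[-1,0,-30],"turn":[0,0.3,0]},
    {"hand":-1,"translation":[0,0,-15],"turn":[0,0,0]},
    {"hand":-1,"translation":[0,0,0],"turn":[0,0,0]}
  ]
}}

```text
t: 17.05
eef_pos: [540.5, 110.5, 126.5]
orientation: [0.615, 0.789, 0.003, 0.002]
wrist_force: [0.5, -0.1, 0.4]
finger_gap: 85.1
```

```bash
python3 -c "
from h import *;s,M=st()"
```

```text
t 17.05 pos [540.51 110.5  126.53] yawy 14.118853808792295 z [ 0.01  0.   -1.  ] gap 85.1 F [ 0.5  -0.07  0.43] M [-0.03  0.02  0.05] j [-0.01  0.35  1.79  0.    0.99 -0.26]
```

>>> {"op": "play_rows", "data": {
  "steps": [
    {"hand":-1,"translation":[-0.5,3,-12],"turn":[0,0.3,0.3]},
    {"hand":-1,"translation":[0,1,-8],"turn":[0,0,0]},
    {"hand":-1,"translation":[0,0,-3],"turn":[0,0,0]},
    {"hand":-1,"translation":[0,0,0],"turn":[0,0,0]}
  ]
}}

```text
t: 17.45
eef_pos: [542.9, 113.0, 107.2]
orientation: [0.614, 0.789, 0.003, 0.003]
wrist_force: [0.2, 0.4, -0.2]
finger_gap: 85.4
```

```bash
python3 -c "
from h import *;s,M=st();D=snap('n',('side',));crop(D['side'],215,140,100,100,7,'pics/n2.png')"
```

```text
t 17.45 pos [542.94 113.02 107.24] yawy 14.26951689099585 z [ 0.01  0.   -1.  ] gap 85.4 F [ 0.22  0.39 -0.17] M [0.01 0.04 0.03] j [-0.01  0.39  1.79  0.    0.95 -0.26]
```

View pics/n2.png

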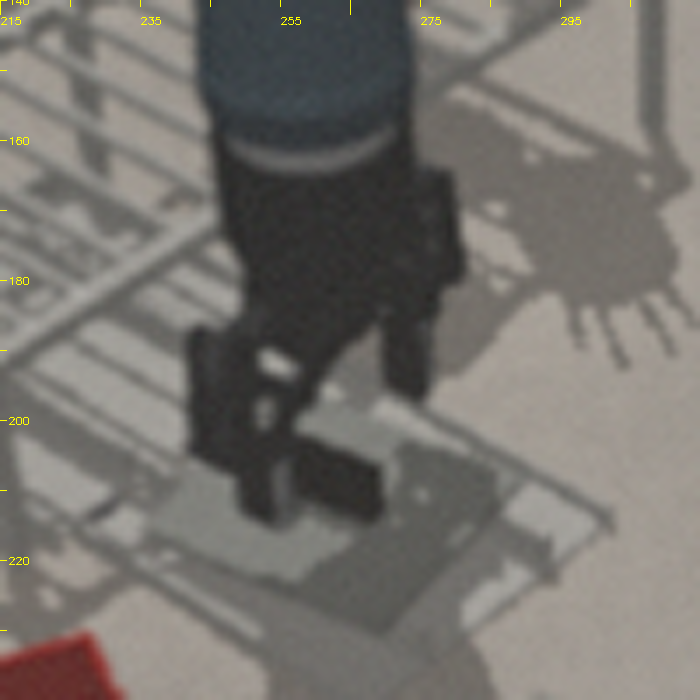

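>>> {"op": "play_rows", "data": {
  "steps": [
    {"hand":-1,"translation":[-2.5,1,-3],"turn":[0,0.4,0]},
    {"hand":-1,"translation":[-0.5,0,-1.5],"turn":[0,0,0]},
    {"hand":0.6,"translation":[0,0,0],"turn":[0,0,0]},
    {"hand":0.6,"translation":[0,0,0],"turn":[0,0,0]},
    {"hand":0.6,"translation":[0,0,0],"turn":[0,0,0]},
    {"hand":1,"translation":[0,0,0],"turn":[0,0,0]},
    {"hand":1,"translation":[0,0,0],"turn":[0,0,0]},
    {"hand":1,"translation":[0,0,0],"turn":[0,0,0]}
  ],
  "newtons": 50
}}

```text
t: 18.3
eef_pos: [540.7, 114.5, 104.1]
orientation: [0.614, 0.79, 0.002, 0.001]
wrist_force: [-0.3, 0.3, 0.2]
finger_gap: 10.9
```

```bash
python3 -c "
from h import *;s,M=st()"
```

```text
t 18.3 pos [540.74 114.45 104.08] yawy 14.310948454985988 z [ 0.  0. -1.] gap 10.9 F [-0.3   0.26  0.25] M [-0.    0.06 -0.04] j [-0.01  0.4   1.79  0.    0.95 -0.26]
```

>>> {"op": "play_rows", "data": {
  "steps": [
    {"hand":1,"translation":[0,0,10],"turn":[0,0,0]},
    {"hand":1,"translation":[0,-5,30],"turn":[0,0,0]},
    {"hand":1,"translation":[0,-15,40],"turn":[0,0,-2]},
    {"hand":1,"translation":[-2,-30,30],"turn":[0,0,-5]},
    {"hand":1,"translation":[-2,-37,20],"turn":[0,0,-6]},
    {"hand":1,"translation":[-2,-37,0],"turn":[0,0,-6]},
    {"hand":1,"translation":[-2,-37,0],"turn":[0,0,-6]},
    {"hand":1,"translation":[-2,-37,0],"turn":[0,0,-6]},
    {"hand":1,"translation":[-2,-37,0],"turn":[0,0,-6]},
    {"hand":1,"translation":[-2,-37,0],"turn":[0,0,-6]}
  ]
}}

```text
t: 19.3
eef_pos: [523.2, -162.7, 245.4]
orientation: [0.865, 0.501, 0.004, 0.003]
wrist_force: [0.3, -0.2, -1.6]
finger_gap: 11.0
```

```bash
python3 -c "
from h import *;s,M=st()"
```

```text
t 19.3 pos [ 523.21 -162.74  245.45] yawy -29.8277227606537 z [ 0.01 -0.   -1.  ] gap 11.0 F [ 0.27 -0.18 -1.56] M [ 0.06 -0.03 -0.01] j [-0.52  0.18  1.74  0.    1.22 -0.  ]
```

>>> {"op": "play_rows", "data": {
  "steps": [
    {"hand":1,"translation":[0,-37,0],"turn":[0,0.3,-6]},
    {"hand":1,"translation":[0,-37,0],"turn":[0,0,-6]},
    {"hand":1,"translation":[0,-37,0],"turn":[0,0,-6]},
    {"hand":1,"translation":[0,-37,0],"turn":[0,0,-6]},
    {"hand":1,"translation":[0,-37,0],"turn":[0,0,-6]},
    {"hand":1,"translation":[0,-30,0],"turn":[0,0,-5]},
    {"hand":1,"translation":[0,-15,-10],"turn":[0,0,-2]},
    {"hand":1,"translation":[0,0,-10],"turn":[0,0,0]},
    {"hand":1,"translation":[0,0,0],"turn":[0,0,0]}
  ]
}}

```text
t: 20.2
eef_pos: [519.4, -405.4, 228.0]
orientation: [0.983, 0.184, 0.001, 0.002]
wrist_force: [-0.1, 0.5, -0.8]
finger_gap: 10.6
```

```bash
python3 -c "
from h import *;s,M=st()"
```

```text
t 20.2 pos [ 519.44 -405.44  227.99] yawy -68.73659469283734 z [ 0. -0. -1.] gap 10.6 F [-0.13  0.48 -0.8 ] M [0.06 0.02 0.03] j [-0.84  0.43  1.45 -0.    1.26  0.36]
```

>>> {"op": "play_rows", "data": {
  "steps": [
    {"hand":1,"translation":[-3,-3,-20],"turn":[0,0,0.4]},
    {"hand":1,"translation":[-2,-2,-25],"turn":[0,0,0.3]},
    {"hand":1,"translation":[0,0,-15],"turn":[0,0,0]},
    {"hand":1,"translation":[0,0,-5],"turn":[0,0,0]},
    {"hand":1,"translation":[0,0,0],"turn":[0,0,0]}
  ]
}}

```text
t: 20.7
eef_pos: [515.9, -402.2, 160.6]
orientation: [0.98, 0.197, 0.001, 0.0]
wrist_force: [-0.9, 1.8, -0.5]
finger_gap: 10.9
```

```bash
python3 -c "
from h import *;D=snap('o',('side','top'));s,M=st();crop(D['side'],360,250,100,125,6,'pics/o2.png');crop(D['top'],370,190,120,110,6,'pics/o1.png')"
```

```text
t 20.8 pos [ 516.33 -403.06  161.87] yawy -67.33158196872441 z [ 0. -0. -1.] gap 10.5 F [ 0.1   1.04 -0.64] M [-0.02  0.01 -0.01] j [-0.84  0.5   1.5   0.    1.14  0.33]
```

View pics/o2.png

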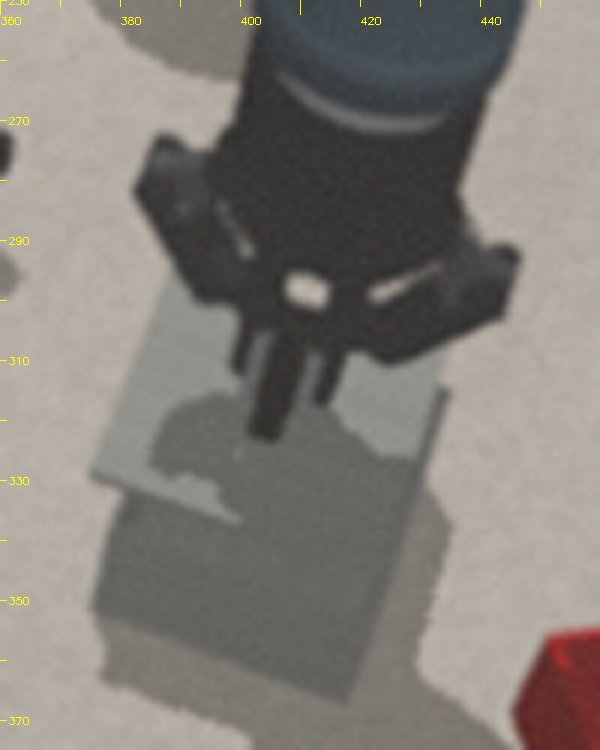

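View pics/o1.png

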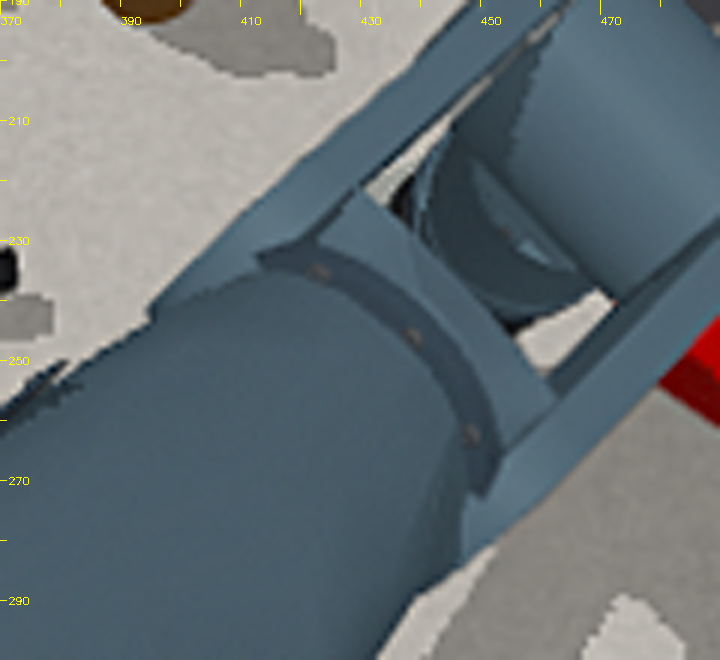

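```bash
cat >> h.py <<'E'
def rect(cx,cy,yaw,lx,ly,z):
    c,s=np.cos(np.radians(yaw)),np.sin(np.radians(yaw))
    return [(cx+a*lx/2*c-b*ly/2*s,cy+a*lx/2*s+b*ly/2*c,z) for a,b in((1,1),(1,-1),(-1,-1),(-1,1))]
def lidp(cx,cy,yaw,z):
    c,s=np.cos(np.radians(yaw)),np.sin(np.radians(yaw))
    P=[(58,52),(58,9),(42,9),(42,-9),(58,-9),(58,-52),(-58,-52),(-58,52)]
    return [(cx+a*c-b*s,cy+a*s+b*c,z) for a,b in P]
E
python3 -c "
from h import *;D=load('o')
drawn(D['side'],360,250,100,125,6,[(lidp(516.2,-402.7,22.7,82.3),(0,0,255)),(rect(513.7,-411,22,110,98,55),(0,255,0)),(rect(513.7,-411,22,110,98,0),(255,0,0))],'pics/o3.png')"
```

```text
(no output)
```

View pics/o3.png

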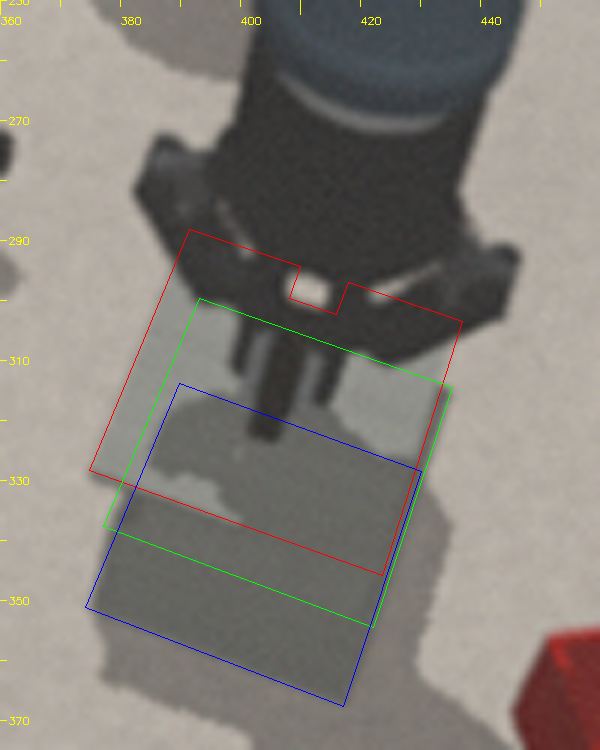

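```bash
python3 -c "
from h import *;D=load('l');S=load('m')['side']
p=[(rect(513.7,-411,22,110,98,55),(0,255,0)),(rect(513.7,-411,22,110,98,0),(255,0,0))]
drawn(D['side'],365,290,90,85,4,p,'pics/p1.png');drawn(D['top'],395,210,80,75,4,p,'pics/p2.png')
q=[(lidp(540.7,114.45,104.3,25),(0,0,255))]
drawn(D['top'],200,200,90,70,4,q,'pics/p3.png');drawn(S,225,180,80,60,4,q,'pics/p4.png')
ims=[cv2.resize(cv2.imread(f'pics/p{i}.png'),(400,300)) for i in(1,2,3,4)]
ims=[cv2.copyMakeBorder(cv2.imread(f'pics/p{i}.png'),0,340,0,400,0)[:300 if i>2 else 340,:400] for i in(1,2,3,4)]
ims=[cv2.copyMakeBorder(a,0,340-a.shape[0],0,0,0) for a in ims]
cv2.imwrite('pics/p.png',np.vstack([np.hstack(ims[:2]),np.hstack(ims[2:])])[:600])"
```

```text
(no output)
```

View pics/p.png

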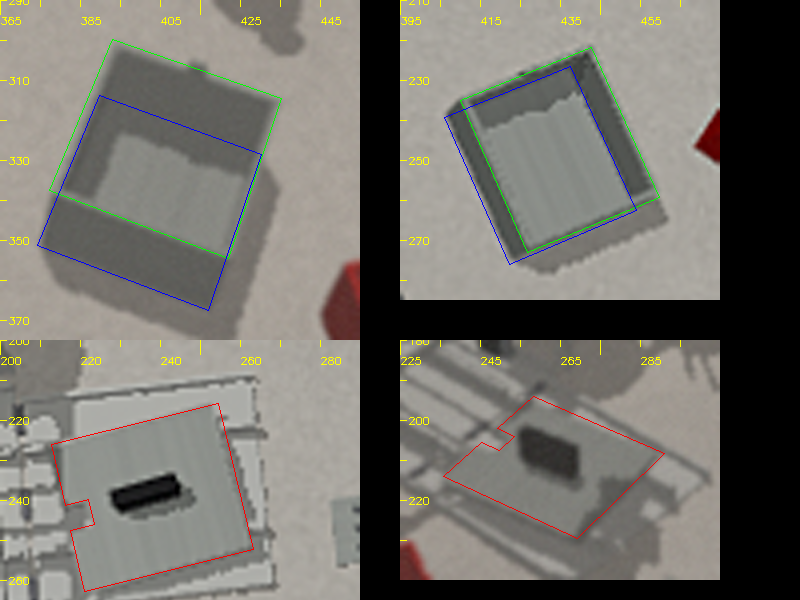

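```bash
python3 -c "
from h import *;D=load('l')
p=[(rect(513.7,-411,22,110,98,55),(0,255,0)),(rect(513.7,-411,22,110,98,0),(255,0,0)),(rect(513.7,-411,22,102,90,55),(0,255,255))]
drawn(D['side'],365,290,85,85,9,p,'pics/p1.png');drawn(D['top'],400,215,65,65,9,p,'pics/p2.png')
"
```

```text
(no output)
```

View pics/p1.png

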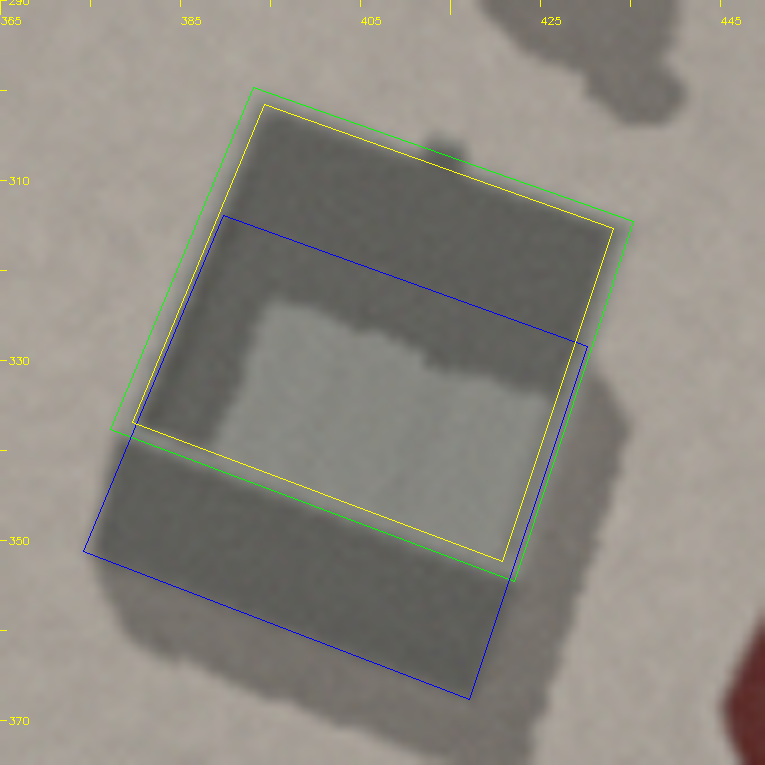

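View pics/p2.png

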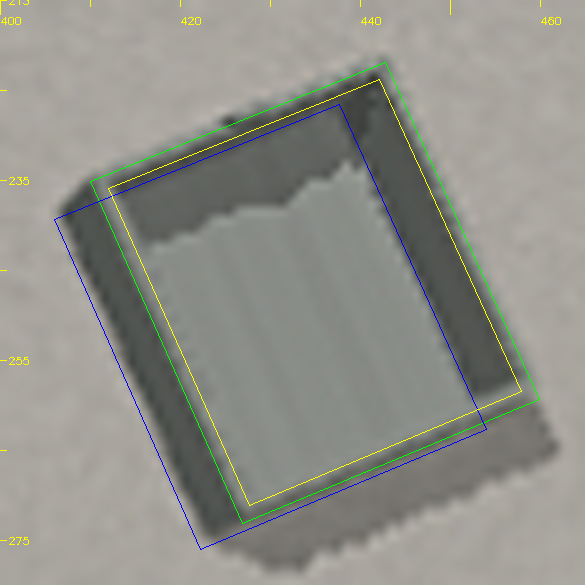

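>>> {"op": "play_rows", "data": {
  "steps": [
    {"hand":1,"translation":[-1,-5,-4],"turn":[0,0,-0.4]},
    {"hand":1,"translation":[-1,-4,-4],"turn":[0,0,-0.3]},
    {"hand":1,"translation":[0,0,0],"turn":[0,0,0]},
    {"hand":1,"translation":[0,0,0],"turn":[0,0,0]}
  ]
}}

```text
t: 21.2
eef_pos: [515.5, -414.3, 156.7]
orientation: [0.982, 0.19, 0.003, 0.004]
wrist_force: [-0.1, 0.1, -1.0]
finger_gap: 10.8
```

```bash
python3 -c "
from h import *;s,M=st();D=snap('q',('side',));s,M=st()
x,y,z=s['eef_pos'];yw=np.degrees(np.arctan2(M[1,1],M[0,1]))+90
drawn(D['side'],365,280,85,85,9,[(lidp(x,y,yw,z-79.1),(0,0,255)),(lidp(x,y,yw,z-84.1)[5:],(0,128,255)),(rect(514.3,-411.3,22,110,98,55),(0,255,0))],'pics/q.png')"
```

```text
t 21.2 pos [ 515.55 -414.29  156.74] yawy -68.07727942639458 z [ 0.01 -0.01 -1.  ] gap 10.8 F [-0.1   0.13 -1.04] M [-0.05 -0.01  0.09] j [-0.86  0.52  1.48  0.    1.13  0.33]
t 21.25 pos [ 515.52 -414.29  156.73] yawy -68.07566077421498 z [ 0.01 -0.01 -1.  ] gap 11.1 F [-0.27  0.11 -0.28] M [-0.02 -0.01 -0.05] j [-0.86  0.52  1.48  0.    1.13  0.33]
```

View pics/q.png

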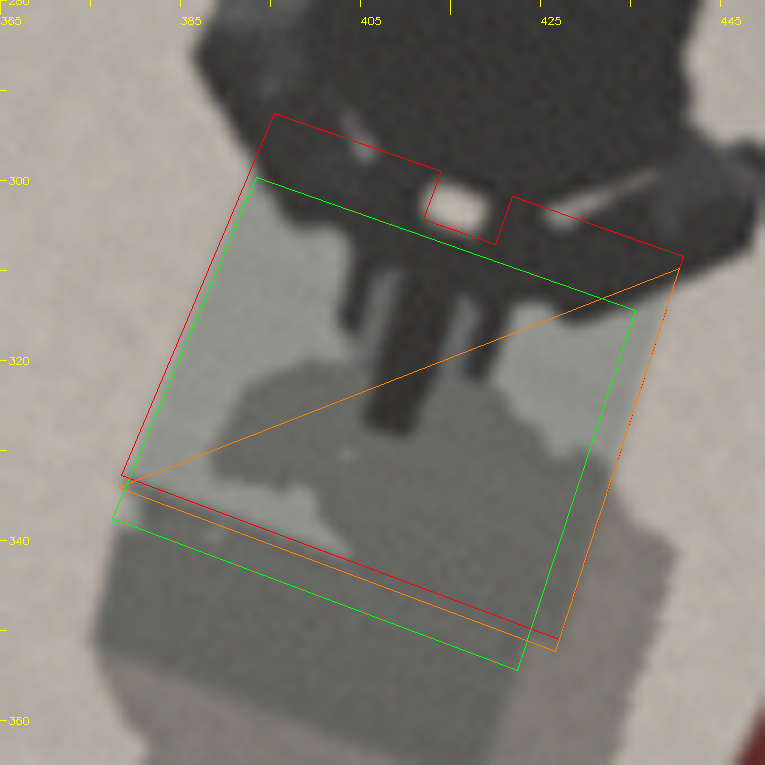

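>>> {"op": "play_rows", "data": {
  "steps": [
    {"hand":1,"translation":[-1,2.5,0],"turn":[0.4,0.4,0]},
    {"hand":1,"translation":[0,0,-1],"turn":[0,0,0]},
    {"hand":1,"translation":[0,0,0],"turn":[0,0,0]}
  ]
}}

```text
t: 21.55
eef_pos: [514.4, -411.7, 156.0]
orientation: [0.982, 0.19, -0.0, -0.001]
wrist_force: [-0.1, 0.5, -1.4]
finger_gap: 10.6
```

```bash
python3 -c "
from h import *;s,M=st()"
```

```text
t 21.55 pos [ 514.4  -411.68  155.96] yawy -68.08828602035597 z [-0.  0. -1.] gap 10.6 F [-0.08  0.46 -1.44] M [-0.04 -0.02  0.03] j [-0.85  0.52  1.48 -0.    1.14  0.33]
```

>>> {"op": "play_rows", "data": {
  "steps": [
    {"hand":1,"translation":[0,0,-4],"turn":[0,0,0]},
    {"hand":1,"translation":[0,0,-4],"turn":[0,0,0]},
    {"hand":1,"translation":[0,0,-2],"turn":[0,0,0]},
    {"hand":1,"translation":[0,0,0],"turn":[0,0,0]}
  ]
}}

```text
t: 21.95
eef_pos: [514.4, -411.3, 144.8]
orientation: [0.982, 0.19, -0.0, -0.001]
wrist_force: [0.1, 0.2, -1.5]
finger_gap: 10.8
```

```bash
python3 -c "
from h import *;D=snap('u',('side',));s,M=st()
x,y,z=s['eef_pos'];yw=np.degrees(np.arctan2(M[1,1],M[0,1]))+90
drawn(D['side'],365,280,85,85,9,[(lidp(x,y,yw,z-79.1),(0,0,255)),(rect(514.3,-411.3,22,110,98,55),(0,255,0))],'pics/u.png')"
```

```text
t 22.0 pos [ 514.39 -411.35  144.88] yawy -68.06910542117139 z [-0.  0. -1.] gap 10.9 F [ 0.29  0.2  -0.71] M [0.04 0.05 0.05] j [-0.85  0.53  1.49  0.    1.12  0.33]
```

View pics/u.png

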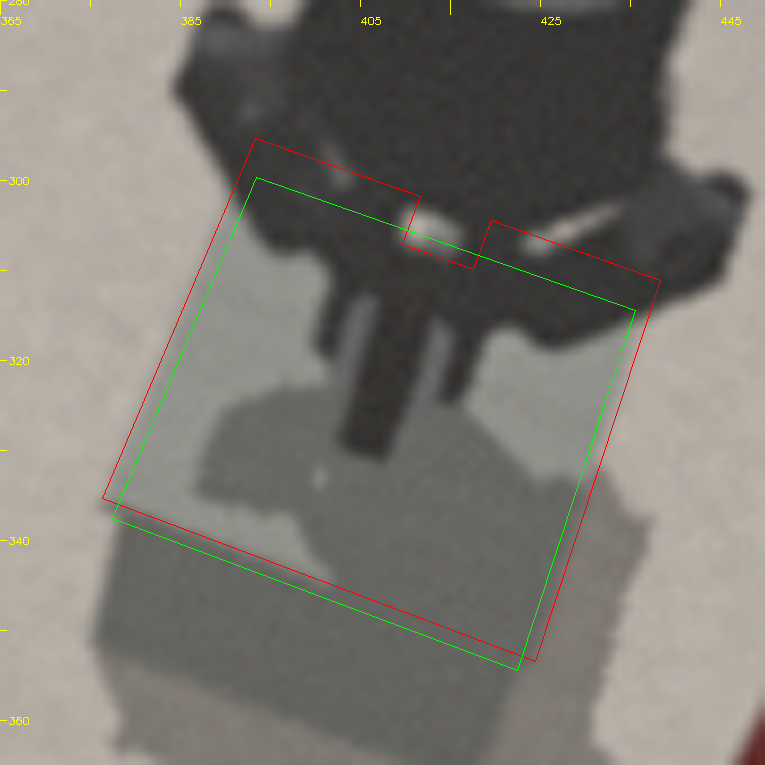

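>>> {"op": "play_rows", "data": {
  "steps": [
    {"hand":1,"translation":[0,0,-2],"turn":[0,0,0]},
    {"hand":1,"translation":[0,0,-2],"turn":[0,0,0]},
    {"hand":1,"translation":[0,0,-0.5],"turn":[0,0,0]},
    {"hand":1,"translation":[0,0,0],"turn":[0,0,0]}
  ]
}}

```text
t: 22.4
eef_pos: [514.5, -411.5, 140.1]
orientation: [0.982, 0.19, -0.0, -0.001]
wrist_force: [0.1, 0.8, -0.9]
finger_gap: 11.1
```

```bash
python3 -c "
from h import *;s,M=st()"
```

```text
t 22.4 pos [ 514.47 -411.49  140.14] yawy -68.07278430174611 z [-0.  0. -1.] gap 11.1 F [ 0.12  0.78 -0.85] M [ 0.01  0.   -0.  ] j [-0.85  0.54  1.49  0.    1.12  0.33]
```

>>> {"op": "play_rows", "data": {
  "steps": [
    {"hand":1,"translation":[0,0,-1],"turn":[0,0,0]},
    {"hand":1,"translation":[0,0,-0.7],"turn":[0,0,0]},
    {"hand":1,"translation":[0,0,0],"turn":[0,0,0]}
  ]
}}

```text
t: 22.7
eef_pos: [514.6, -411.7, 139.2]
orientation: [0.982, 0.19, -0.0, -0.0]
wrist_force: [0.9, 0.2, -0.1]
finger_gap: 11.0
```

```bash
python3 -c "
from h import *;s,M=st()"
```

```text
t 22.7 pos [ 514.64 -411.66  139.25] yawy -68.06834216678597 z [-0.  0. -1.] gap 11.0 F [ 0.86  0.19 -0.14] M [ 0.01 -0.03  0.02] j [-0.85  0.54  1.49 -0.    1.11  0.33]
```

>>> {"op": "play_rows", "data": {
  "steps": [
    {"hand":1,"translation":[0,0,-1],"turn":[0,0,0]},
    {"hand":1,"translation":[0,0,0],"turn":[0,0,0]}
  ]
}}

```text
t: 22.9
eef_pos: [514.8, -411.8, 139.2]
orientation: [0.982, 0.19, -0.0, -0.0]
wrist_force: [-0.3, 1.4, -0.9]
finger_gap: 10.9
```

```bash
python3 -c "
from h import *;D=snap('v',('side',));s,M=st()
drawn(D['side'],365,280,85,85,9,[(rect(514.3,-411.3,22,110,98,55),(0,255,0))],'pics/v.png')"
```

```text
t 22.95 pos [ 514.84 -411.84  139.16] yawy -68.06377077096236 z [-0. -0. -1.] gap 10.6 F [-1.04 -1.1  -0.97] M [-0.01 -0.02  0.01] j [-0.85  0.54  1.49 -0.    1.11  0.33]
```

View pics/v.png

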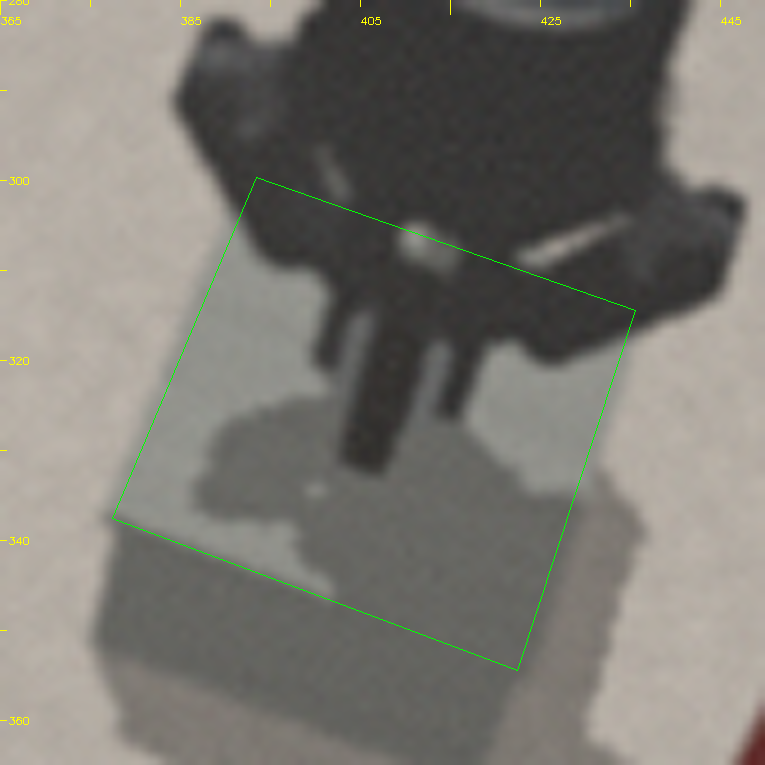

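>>> {"op": "play_rows", "data": {
  "steps": [
    {"hand":1,"translation":[0,0,-2],"turn":[0,0,0]},
    {"hand":1,"translation":[0,0,0],"turn":[0,0,0]}
  ]
}}

```text
t: 23.15
eef_pos: [515.0, -412.0, 139.5]
orientation: [0.982, 0.19, -0.0, 0.0]
wrist_force: [0.4, 0.3, -0.4]
finger_gap: 11.0
```

```bash
python3 -c "
from h import *;s,M=st()"
```

```text
t 23.15 pos [ 515.04 -412.04  139.48] yawy -68.04893450339692 z [ 0. -0. -1.] gap 11.0 F [ 0.42  0.27 -0.43] M [ 0.05 -0.    0.01] j [-0.85  0.54  1.49 -0.    1.11  0.33]
```

>>> {"op": "play_rows", "data": {
  "steps": [
    {"hand":0.5,"translation":[0,0,0],"turn":[0,0,0]},
    {"hand":0.0,"translation":[0,0,0],"turn":[0,0,0]},
    {"hand":-0.5,"translation":[0,0,0],"turn":[0,0,0]},
    {"hand":-1,"translation":[0,0,0],"turn":[0,0,0]},
    {"hand":-1,"translation":[0,0,5],"turn":[0,0,0]},
    {"hand":-1,"translation":[0,0,20],"turn":[0,0,0]},
    {"hand":-1,"translation":[0,0,50],"turn":[0,0,0]},
    {"hand":-1,"translation":[0,0,50],"turn":[0,0,0]},
    {"hand":-1,"translation":[-10,20,40],"turn":[0,0,0]},
    {"hand":-1,"translation":[-30,40,0],"turn":[0,0,0]}
  ]
}}

```text
t: 24.15
eef_pos: [474.0, -352.8, 307.7]
orientation: [0.982, 0.189, -0.0, -0.001]
wrist_force: [0.4, 0.4, 0.7]
finger_gap: 85.6
```

>>> {"op": "play_rows", "data": {
  "steps": [
    {"hand":-1,"translation":[-50,45,0],"turn":[0,0,0]},
    {"hand":-1,"translation":[-50,45,0],"turn":[0,0,0]},
    {"hand":-1,"translation":[-30,45,0],"turn":[0,0,0]},
    {"hand":-1,"translation":[0,45,0],"turn":[0,0,0]},
    {"hand":-1,"translation":[0,45,0],"turn":[0,0,0]},
    {"hand":-1,"translation":[0,0,0],"turn":[0,0,0]}
  ]
}}

```text
t: 24.75
eef_pos: [363.6, -144.2, 309.3]
orientation: [0.982, 0.188, 0.002, 0.003]
wrist_force: [-0.4, -0.2, 0.5]
finger_gap: 85.3
```

```bash
python3 -c "
from h import *;D=snap('w',('side','top'));s,M=st()
p=[(lidp(514.6,-411.6,22,60),(0,0,255)),(rect(514.3,-411.3,22,110,98,0),(255,0,0))]
drawn(D['side'],365,285,85,85,7,p,'pics/w1.png');drawn(D['top'],395,210,75,75,7,p,'pics/w2.png')
crop(D['side'],365,285,85,85,7,'pics/w3.png');crop(D['top'],395,210,75,75,7,'pics/w4.png')
cv2.imwrite('pics/w5.png',np.hstack([cv2.imread('pics/w3.png')[:525],cv2.imread('pics/w4.png')])[:,:1120][:, ::1][:525] if 0 else cv2.resize(np.hstack([cv2.imread('pics/w3.png')[:525],cv2.imread('pics/w4.png')]),None,fx=.7,fy=.7))
cv2.imwrite('pics/w6.png',cv2.resize(np.hstack([cv2.imread('pics/w1.png')[:525],cv2.imread('pics/w2.png')]),None,fx=.7,fy=.7))"
```

```text
t 24.85 pos [ 364.49 -147.6   309.86] yawy -68.39044437854797 z [ 0.01 -0.01 -1.  ] gap 85.3 F [-0.59  0.43  0.67] M [ 0.04 -0.03 -0.03] j [-0.69 -0.27  2.03 -0.    1.37  0.51]
```

View pics/w5.png

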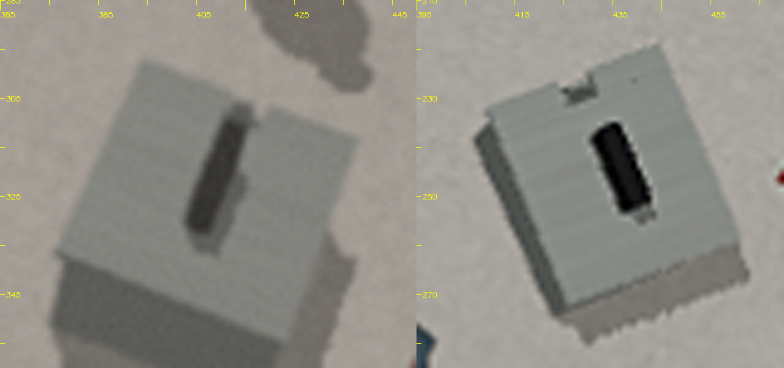

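View pics/w6.png

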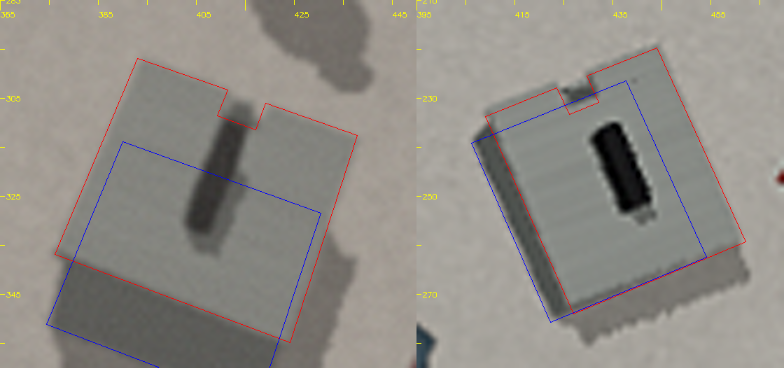

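View pics/top_w.png

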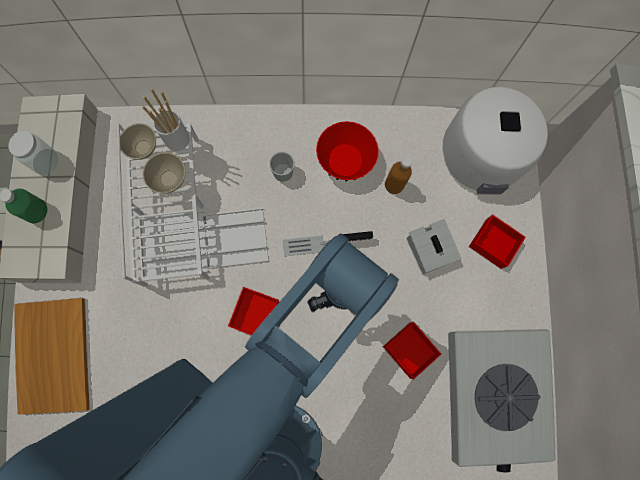

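```bash
python3 -c "
from h import *;D=load('w')
crop(D['side'],365,285,85,85,9,'pics/w3.png');crop(D['top'],400,212,65,65,9,'pics/w4.png')"
```

```text
(no output)
```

View pics/w3.png

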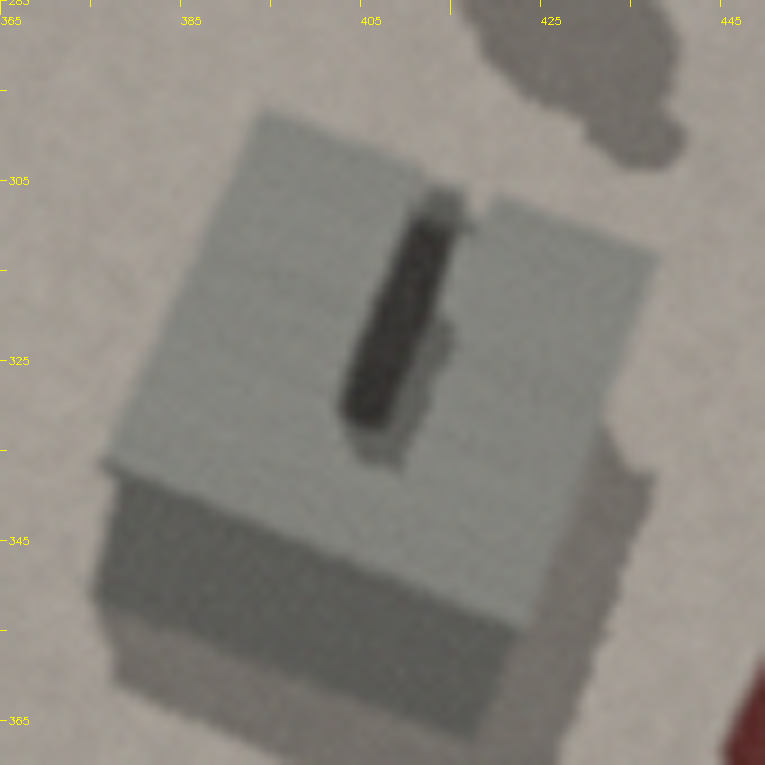

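View pics/w4.png

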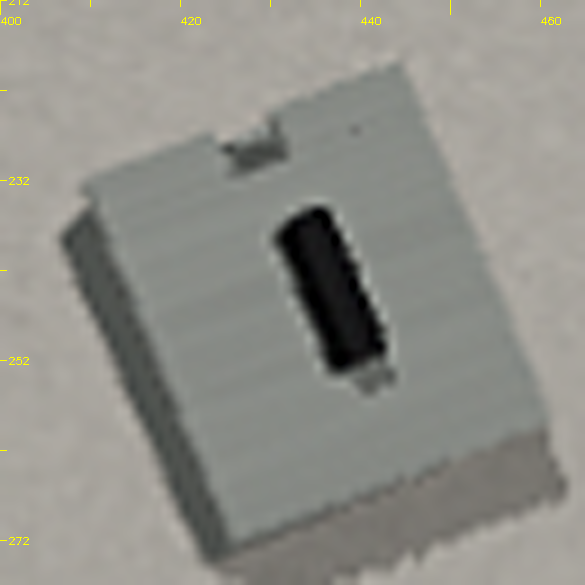

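```bash
python3 -c "
from h import *
np.set_printoptions(precision=1,suppress=True)
D=load('w');T,S=D['top'],D['side']
for c,p in((T,[(408.9,232.4),(444,218.5),(460.4,259.3),(424.2,272.4)]),(S,[(393.7,296.8),(437.7,313.2),(422.9,354.3),(376,336)])):
    q=onz(c,p,60); ce=q.mean(0); a=(q[0]+q[1]-q[2]-q[3])/2; b=(q[0]+q[3]-q[1]-q[2])/2
    print(ce,np.linalg.norm(a),np.linalg.norm(b),np.degrees(np.arctan2(a[1],a[0])),np.degrees(np.arctan2(-b[0],b[1])))
# tin base corners, visible: before(l) vs after
print(onz(T,[(406.4,237.6),(423.2,274)],0),onz(S,[(375.2,350.9),(417.6,366.5)],0))
d=np.abs(D['side']['frame'].astype(int)-load('a')['side']['frame']).max(2)
" ; python3 tin.py | grep centre
```

```text
[ 516.1 -409.7   60. ] 115.25174675159082 104.57936160807648 19.043909900318756 20.496818966291602
[ 514.5 -412.2   60. ] 114.25073681253528 102.46570680110578 20.7250421083073 20.818657462365202
[[ 550.1 -347.4    0. ]
 [ 448.5 -390.3    0. ]] [[ 446.4 -388.5    0. ]
 [ 483.9 -477.3    0. ]]
centre [ 514.5 -409.3   55. ] x side 106.65042194250186 ysize 99.73159691901286 yaw 20.70384559134203 yawb 22.561860359563767
centre [ 512.9 -413.    55. ] x side 104.13846970396722 ysize 93.84733596513792 yaw 22.637405408257887 yawb 21.91372961953022
```

```bash
cat > edge.py <<'E'
from h import *
from scipy.ndimage import map_coordinates,gaussian_filter
np.set_printoptions(precision=2,suppress=True)
def edge(c,P,Q,z,rng=4):
    """refine segment P-Q (pixels): max gradient along the normal; returns world pts of fitted line ends on plane z"""
    g=gaussian_filter(c["frame"].astype(float).mean(2),.7)
    P,Q=np.array(P,float),np.array(Q,float);d=(Q-P)/np.linalg.norm(Q-P);n=np.array([-d[1],d[0]])
    pts=[]
    for a in np.linspace(.12,.88,25):
        o=P+a*(Q-P);k=np.arange(-rng,rng+.01,.25);s=o+k[:,None]*n
        v=np.abs(np.gradient(map_coordinates(g,[s[:,1],s[:,0]],order=3)))
        i=np.argmax(v)
        if 0<i<len(k)-1: pts.append(s[i])
    pts=np.array(pts,np.float32)
    vx,vy,x,y=cv2.fitLine(pts,cv2.DIST_HUBER,0,.01,.01).ravel()
    r=np.abs((pts-[x,y])@[-vy,vx])
    w=onz(c,[(x-8*vx,y-8*vy),(x+8*vx,y+8*vy)],z)
    e=w[1]-w[0]; return np.degrees(np.arctan2(e[1],e[0]))%180, w.mean(0), np.median(r)
if __name__=="__main__":
    W,L=load("w"),load("l")
    N=((1,1),(1,-1),(-1,-1),(-1,1)); names=["+x edge","-y edge","-x edge","+y edge"]
    for lab,D,lx,ly,z in(("lid",W,116,104,60),("rim",L,110,98,55),("base L",L,110,98,0),("base W",W,110,98,0)):
        for cn in("top","side"):
            c=D[cn];q=proj(c,rect(514.5,-411.5,22,lx,ly,z))
            off=[]
            for i in range(4):
                a,m,r=edge(c,q[i],q[(i+1)%4],z)
                rel=m[:2]-[514.5,-411.5]; u=np.radians(22)
                X=rel@[np.cos(u),np.sin(u)];Y=rel@[-np.sin(u),np.cos(u)]
                print(lab,cn,names[i],"yaw%.1f"%((a-90*(i%2==0))%180),"dist %.1f"%([X,Y][i%2]),"res%.2f"%r)
E
python3 edge.py
```

```text
lid top +x edge yaw21.0 dist 61.0 res0.26
lid top -y edge yaw20.4 dist -52.8 res0.07
lid top -x edge yaw19.8 dist -53.6 res0.10Traceback (most recent call last):
  File "edge.py", line 27, in <module>
    a,m,r=edge(c,q[i],q[(i+1)%4],z)
          ~~~~^^^^^^^^^^^^^^^^^^^^^
  File "edge.py", line 15, in edge
    vx,vy,x,y=cv2.fitLine(pts,cv2.DIST_HUBER,0,.01,.01).ravel()
              ~~~~~~~~~~~^^^^^^^^^^^^^^^^^^^^^^^^^^^^^^
cv2.error: OpenCV(4.12.0) /io/opencv/modules/imgproc/src/linefit.cpp:618: error: (-215:Assertion failed) npoints2 >= 0 || npoints3 >= 0 in function 'fitLine'
```

```bash
sed -i 's/    pts=np.array(pts,np.float32)/    if len(pts)<8: return np.nan,np.full(3,np.nan),9\n    pts=np.array(pts,np.float32)/' edge.py; python3 edge.py
```

```text
lid top +x edge yaw21.0 dist 61.0 res0.26
lid top -y edge yaw20.4 dist -52.8 res0.07
lid top -x edge yaw19.8 dist -53.6 res0.10
lid top +y edge yawnan dist nan res9.00
lid side +x edge yaw20.9 dist 58.0 res0.11
lid side -y edge yaw21.1 dist -52.2 res0.21
lid side -x edge yaw20.3 dist -57.5 res0.10
lid side +y edge yaw20.5 dist 51.4 res0.09
rim top +x edge yaw22.9 dist 53.3 res0.08
rim top -y edge yaw22.5 dist -46.5 res0.06
rim top -x edge yaw22.1 dist -52.4 res0.04
rim top +y edge yaw22.6 dist 48.8 res0.05
rim side +x edge yaw22.4 dist 51.0 res0.11
rim side -y edge yaw25.6 dist -47.1 res0.35
rim side -x edge yaw22.4 dist -56.2 res0.06
rim side +y edge yaw22.4 dist 45.4 res0.09
base L top +x edge yaw22.3 dist 60.5 res0.21
base L top -y edge yaw23.0 dist -47.4 res0.09
base L top -x edge yaw21.9 dist -50.0 res0.10
base L top +y edge yaw22.0 dist 47.6 res0.00
base L side +x edge yaw21.2 dist 55.0 res0.28
base L side -y edge yaw23.3 dist -49.7 res0.81
base L side -x edge yaw22.3 dist -55.6 res0.06
base L side +y edge yaw21.6 dist 50.6 res0.18
base W top +x edge yaw29.2 dist 49.0 res1.16
base W top -y edge yawnan dist nan res9.00
base W top -x edge yaw20.8 dist -50.5 res0.08
base W top +y edge yaw22.0 dist 47.6 res0.00
base W side +x edge yaw18.5 dist 57.3 res1.76
base W side -y edge yaw18.6 dist -52.6 res0.21
base W side -x edge yaw22.2 dist -55.6 res0.20
base W side +y edge yaw27.1 dist 52.1 res0.13
```

```bash
python3 - <<'E'
from edge import *
for tag,z in(("u",65.8),("v",60),("w",60)):
    c=load(tag)["side"];q=proj(c,rect(514.5,-411.5,22,116,104,z))
    f=lambda i,a,b:(q[i]+a*(q[(i+1)%4]-q[i]),q[i]+b*(q[(i+1)%4]-q[i]))
    for nm,i,a,b in(("-x near +y",2,.45,1.0),("+y",3,0.0,.75)):
        A,m,r=edge(c,*f(i,a,b),z,3);print(tag,nm,"yaw%.1f"%((A-90*(i%2==0))%180),m,r)
E
```

```text
u -x near +y yaw21.7 [ 452.37 -412.59   65.8 ] 0.033003062
u +y yaw22.0 [ 481.32 -368.2    65.8 ] 2.2172928e-05
v -x near +y yaw21.8 [ 453.03 -413.9    60.  ] 0.044382334
v +y yaw22.6 [ 481.59 -368.95   60.  ] 0.10478547
w -x near +y yaw20.1 [ 453.22 -411.43   60.  ] 0.07634592
w +y yaw20.4 [ 483.63 -368.25   60.  ] 0.09682679
```

>>> {"op": "play_rows", "data": {
  "steps": [
    {"hand":-1,"translation":[10,-40,0],"turn":[0.3,0.3,0]},
    {"hand":-1,"translation":[20,-44,0],"turn":[0,0,0]},
    {"hand":-1,"translation":[30,-44,0],"turn":[0,0,0]},
    {"hand":-1,"translation":[35,-44,0],"turn":[0,0,0]},
    {"hand":-1,"translation":[30,-44,0],"turn":[0,0,0]},
    {"hand":-1,"translation":[20,-35,-10],"turn":[0,0,0.4]},
    {"hand":-1,"translation":[5,-10,-20],"turn":[0,0,0]},
    {"hand":-1,"translation":[0,0,0],"turn":[0,0,0]},
    {"hand":-1,"translation":[0,0,0],"turn":[0,0,0]}
  ]
}}

```text
t: 25.75
eef_pos: [505.6, -416.2, 276.7]
orientation: [0.982, 0.186, 0.001, 0.004]
wrist_force: [-0.4, 0.1, 0.7]
finger_gap: 85.1
```

```bash
python3 -c "
from h import *;s,M=st()"
```

```text
t 25.75 pos [ 505.56 -416.23  276.69] yawy -68.50663751242995 z [ 0.   -0.01 -1.  ] gap 85.1 F [-0.38  0.09  0.71] M [ 0.02  0.05 -0.01] j [-0.87  0.37  1.42 -0.    1.34  0.33]
```

>>> {"op": "play_rows", "data": {
  "steps": [
    {"hand":-1,"translation":[5,2,-20],"turn":[0.3,0,0.5]},
    {"hand":-1,"translation":[4,2,-40],"turn":[0,0,0.4]},
    {"hand":-1,"translation":[0,0,-40],"turn":[0,0,0]},
    {"hand":-1,"translation":[0,0,-10],"turn":[0,0,0]},
    {"hand":-1,"translation":[0,0,0],"turn":[0,0,0]},
    {"hand":-1,"translation":[0,0,0],"turn":[0,0,0]}
  ]
}}

```text
t: 26.35
eef_pos: [515.2, -410.1, 166.8]
orientation: [0.981, 0.196, 0.003, 0.004]
wrist_force: [0.3, -0.1, 0.4]
finger_gap: 85.5
```

```bash
python3 -c "
from h import *;s,M=st()"
```

```text
t 26.35 pos [ 515.16 -410.1   166.76] yawy -67.42895074562927 z [ 0.01 -0.01 -1.  ] gap 85.5 F [ 0.27 -0.12  0.39] M [ 0.02 -0.02  0.  ] j [-0.85  0.5   1.49  0.    1.15  0.32]
```

>>> {"op": "play_rows", "data": {
  "steps": [
    {"hand":-1,"translation":[-0.5,-1.5,-10],"turn":[0.4,0.4,-0.1]},
    {"hand":-1,"translation":[0,0,-10],"turn":[0,0,0]},
    {"hand":-1,"translation":[0,0,-4],"turn":[0,0,0]},
    {"hand":-1,"translation":[0,0,0],"turn":[0,0,0]},
    {"hand":-1,"translation":[0,0,0],"turn":[0,0,0]}
  ]
}}

```text
t: 26.85
eef_pos: [516.7, -413.9, 146.9]
orientation: [0.981, 0.195, 0.003, 0.004]
wrist_force: [0.1, 0.7, -0.2]
finger_gap: 85.5
```

```bash
python3 -c "
from h import *;s,M=st()"
```

```text
t 26.85 pos [ 516.73 -413.9   146.95] yawy -67.51872020443767 z [ 0.01 -0.01 -1.  ] gap 85.5 F [ 0.06  0.67 -0.16] M [-0.01  0.03 -0.05] j [-0.85  0.53  1.49  0.    1.12  0.32]
```

>>> {"op": "play_rows", "data": {
  "steps": [
    {"hand":-1,"translation":[-1.5,1.5,-3],"turn":[0.5,0.5,0]},
    {"hand":-1,"translation":[0,0,-2],"turn":[0,0,0]},
    {"hand":-1,"translation":[0,0,0],"turn":[0,0,0]}
  ]
}}

```text
t: 27.15
eef_pos: [515.3, -412.6, 142.3]
orientation: [0.981, 0.195, -0.001, -0.002]
wrist_force: [-0.5, 0.5, -0.1]
finger_gap: 85.3
```

```bash
python3 -c "
from h import *;s,M=st()"
```

```text
t 27.15 pos [ 515.3  -412.56  142.3 ] yawy -67.52301575674173 z [-0.  0. -1.] gap 85.3 F [-0.47  0.53 -0.13] M [-0.01 -0.03  0.01] j [-0.85  0.54  1.48  0.    1.12  0.32]
```

>>> {"op": "play_rows", "data": {
  "steps": [
    {"hand":0.5,"translation":[-0.6,0.8,-0.5],"turn":[0,0,0]},
    {"hand":0.5,"translation":[0,0,0],"turn":[0,0,0]},
    {"hand":0.5,"translation":[0,0,0],"turn":[0,0,0]},
    {"hand":0.65,"translation":[0,0,0],"turn":[0,0,0]},
    {"hand":0.75,"translation":[0,0,0],"turn":[0,0,0]},
    {"hand":1,"translation":[0,0,0],"turn":[0,0,0]},
    {"hand":1,"translation":[0,0,0],"turn":[0,0,0]}
  ],
  "newtons": 30
}}

```text
t: 27.85
eef_pos: [514.8, -411.8, 142.1]
orientation: [0.981, 0.195, -0.0, -0.001]
wrist_force: [0.0, -0.1, -0.5]
finger_gap: 11.0
```

```bash
python3 - <<'E'
from edge import *
D=snap("x",("side",));s,M=st()
for tag,z in(("x",60),):
    c=load(tag)["side"];q=proj(c,rect(514.5,-411.5,22,116,104,z))
    f=lambda i,a,b:(q[i]+a*(q[(i+1)%4]-q[i]),q[i]+b*(q[(i+1)%4]-q[i]))
    for nm,i,a,b in(("-x near +y",2,.45,1.0),("+y",3,0.0,.75)):
        A,m,r=edge(c,*f(i,a,b),z,3);print(tag,nm,"yaw%.1f"%((A-90*(i%2==0))%180),m,r)
E
```

```text
t 27.9 pos [ 514.8  -411.84  142.11] yawy -67.52197805515014 z [-0.  0. -1.] gap 11.4 F [-0.05  0.12 -0.04] M [-0.11 -0.06 -0.01] j [-0.85  0.54  1.49  0.    1.12  0.32]
x -x near +y yaw21.0 [ 453.67 -414.81   60.  ] 0.071716785
x +y yaw22.0 [ 488.06 -366.05   60.  ] 0.013306141
```

>>> {"op": "play_rows", "data": {
  "steps": [
    {"hand":1,"translation":[0,0,3],"turn":[0,0,0]},
    {"hand":1,"translation":[-0.5,0.4,1],"turn":[0,0,0]},
    {"hand":1,"translation":[0,0,0],"turn":[0,0,0]},
    {"hand":1,"translation":[0,0,0],"turn":[0,0,0]}
  ],
  "newtons": 50
}}

```text
t: 28.3
eef_pos: [514.0, -411.1, 146.0]
orientation: [0.981, 0.195, -0.001, -0.002]
wrist_force: [-0.3, -0.5, -0.3]
finger_gap: 10.9
```

```bash
python3 - <<'E'
from edge import *
D=snap("y",("side",));s,M=st()
z=60+s["eef_pos"][2]-142.1
c=D["side"];q=proj(c,rect(514.5,-411.5,22,116,104,z))
f=lambda i,a,b:(q[i]+a*(q[(i+1)%4]-q[i]),q[i]+b*(q[(i+1)%4]-q[i]))
for nm,i,a,b in(("-x near +y",2,.5,1.0),("+y",3,0.0,.7)):
        A,m,r=edge(c,*f(i,a,b),z,3);print(nm,"yaw%.1f"%((A-90*(i%2==0))%180),m,r)
drawn(c,365,280,85,85,9,[(lidp(*s["eef_pos"][:2],22.5,z),(0,0,255)),(rect(513.9,-411.4,22.3,110,98,0),(255,0,0))],'pics/y.png')
E
```

```text
t 28.35 pos [ 514.01 -411.11  145.97] yawy -67.51920770128824 z [-0.  0. -1.] gap 10.5 F [ 0.5   0.09 -1.13] M [-0.03  0.04 -0.01] j [-0.85  0.53  1.49  0.    1.13  0.32]
-x near +y yaw22.1 [ 450.48 -407.76   63.87] 0.0004479885
+y yaw22.3 [ 482.43 -367.28   63.87] 0.09852648
```

View pics/y.png

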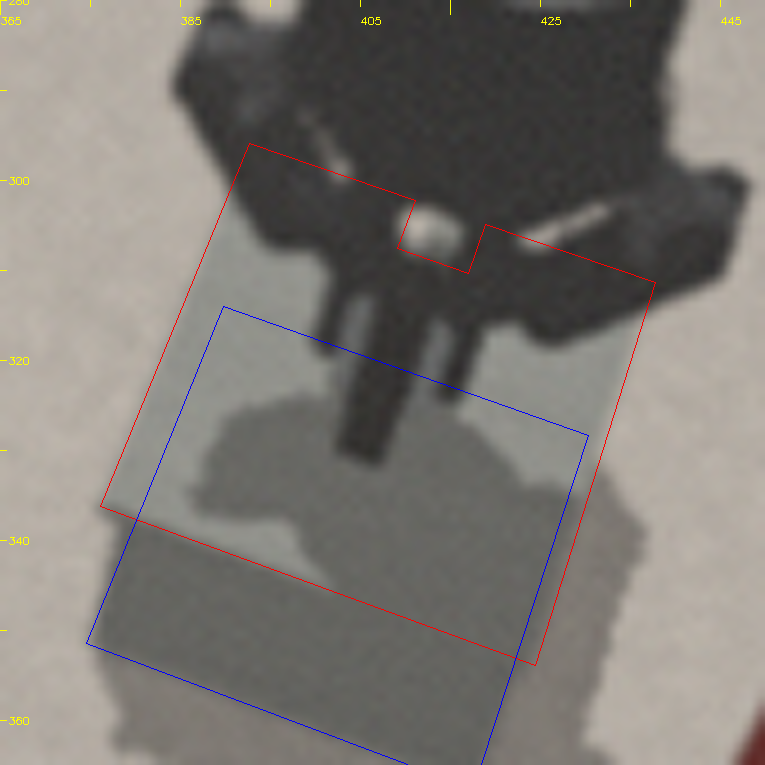

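>>> {"op": "play_rows", "data": {
  "steps": [
    {"hand":1,"translation":[0,0,-2.5],"turn":[0,0,0]},
    {"hand":1,"translation":[0,0,-1.5],"turn":[0,0,0]},
    {"hand":1,"translation":[0,0,0],"turn":[0,0,0]}
  ],
  "newtons": 30
}}

```text
t: 28.65
eef_pos: [514.0, -411.1, 142.1]
orientation: [0.981, 0.195, -0.001, -0.002]
wrist_force: [-0.2, 0.9, 1.1]
finger_gap: 10.3
```

```bash
python3 -c "
from h import *;s,M=st()"
```

```text
t 28.65 pos [ 514.02 -411.13  142.12] yawy -67.51738503334347 z [-0.  0. -1.] gap 10.3 F [-0.2   0.87  1.07] M [ 0.04 -0.01  0.03] j [-0.85  0.53  1.49  0.    1.12  0.32]
```

>>> {"op": "play_rows", "data": {
  "steps": [
    {"hand":0.6,"translation":[0,0,0],"turn":[0,0,0]},
    {"hand":0.4,"translation":[0,0,0],"turn":[0,0,0]},
    {"hand":0,"translation":[0,0,0],"turn":[0,0,0]},
    {"hand":-1,"translation":[0,0,0],"turn":[0,0,0]},
    {"hand":-1,"translation":[0,0,0],"turn":[0,0,0]},
    {"hand":-1,"translation":[0,0,10],"turn":[0,0,0]},
    {"hand":-1,"translation":[0,0,40],"turn":[0,0,0]},
    {"hand":-1,"translation":[0,0,50],"turn":[0,0,0]},
    {"hand":-1,"translation":[0,0,50],"turn":[0,0,0]},
    {"hand":-1,"translation":[-20,30,20],"turn":[0,0,0]}
  ]
}}

```text
t: 29.65
eef_pos: [492.0, -380.5, 314.6]
orientation: [0.981, 0.194, -0.002, -0.005]
wrist_force: [1.0, -0.8, 0.2]
finger_gap: 85.4
```

>>> {"op": "play_rows", "data": {
  "steps": [
    {"hand":-1,"translation":[-50,45,0],"turn":[0,0,0]},
    {"hand":-1,"translation":[-50,45,0],"turn":[0,0,0]},
    {"hand":-1,"translation":[-40,45,0],"turn":[0,0,0]},
    {"hand":-1,"translation":[0,45,0],"turn":[0,0,0]},
    {"hand":-1,"translation":[0,45,0],"turn":[0,0,0]},
    {"hand":-1,"translation":[0,0,0],"turn":[0,0,0]}
  ]
}}

```text
t: 30.25
eef_pos: [376.6, -176.9, 322.3]
orientation: [0.981, 0.193, 0.003, 0.003]
wrist_force: [-0.6, -0.3, 0.3]
finger_gap: 85.4
```

```bash
python3 - <<'E'
from edge import *
D=snap("z");s,M=st()
for cn in("side","top"):
    c=D[cn]
    for lab,lx,ly,z in(("lid",116,104,60),("base",110,98,0)):
        q=proj(c,rect(514.2,-411.4,22.3,lx,ly,z))
        for i,nm in enumerate(["+x","-y","-x","+y"]):
            A,m,r=edge(c,q[i],q[(i+1)%4],z); rel=m[:2]-[514.2,-411.4];u=np.radians(22.3)
            print(cn,lab,nm,"yaw%.1f"%((A-90*(i%2==0))%180),"dist %.1f"%[rel@[np.cos(u),np.sin(u)],rel@[-np.sin(u),np.cos(u)]][i%2],"res%.2f"%r)
crop(D['side'],365,285,85,85,9,'pics/z3.png');crop(D['top'],400,212,65,65,9,'pics/z4.png')
E
```

```text
t 30.35 pos [ 377.44 -180.3   322.81] yawy -67.8251775461153 z [ 0.01 -0.01 -1.  ] gap 85.5 F [-0.25 -0.18  0.36] M [-0.02 -0.01  0.03] j [-0.73 -0.22  1.96 -0.    1.39  0.45]
side lid +x yaw22.2 dist 57.7 res0.11
side lid -y yaw22.0 dist -50.6 res0.13
side lid -x yaw22.3 dist -57.9 res0.00
side lid +y yaw22.5 dist 52.7 res0.07
side base +x yaw24.6 dist 55.9 res1.47
side base -y yaw20.1 dist -51.2 res0.17
side base -x yaw21.9 dist -55.3 res0.12
side base +y yawnan dist nan res9.00
top lid +x yaw22.8 dist 60.6 res0.23
top lid -y yaw21.8 dist -51.6 res0.12
top lid -x yaw22.4 dist -54.6 res0.23
top lid +y yawnan dist nan res9.00
top base +x yaw21.5 dist 62.0 res0.91
top base -y yaw30.6 dist -41.9 res0.60
top base -x yaw22.5 dist -52.2 res0.24
top base +y yaw17.8 dist 48.9 res0.50
```

View pics/z3.png

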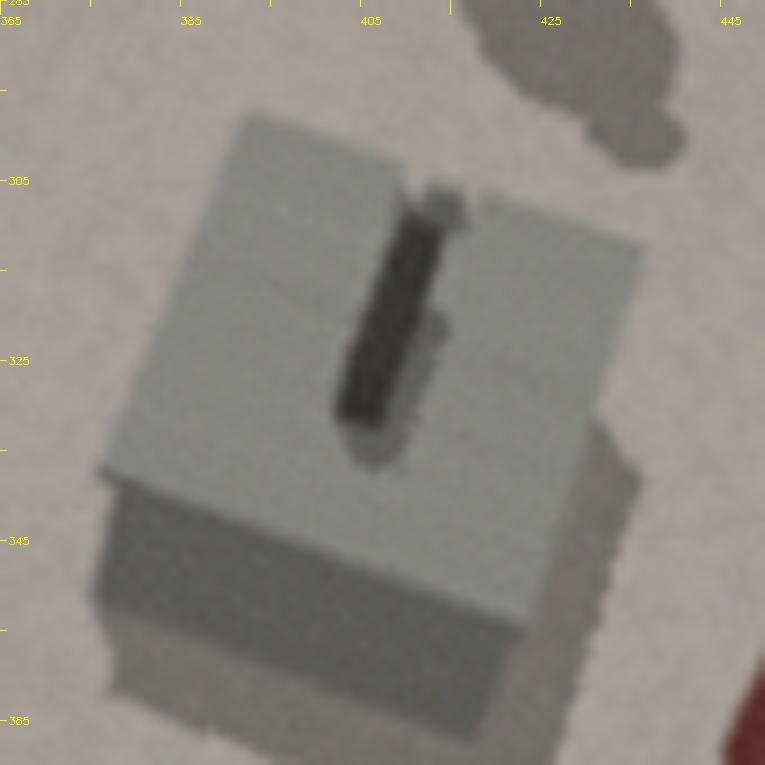

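View pics/z4.png

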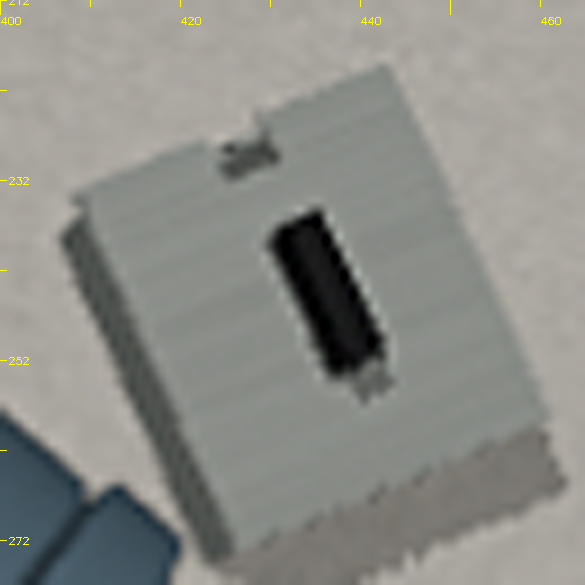

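View pics/side_z.png

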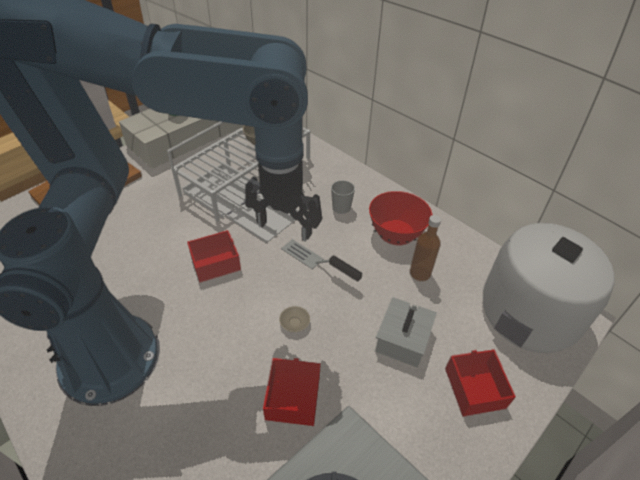

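```bash
python3 -c "
from rig import r
print(r.job_done())"
```

```text
the job is handed in; nothing more can be done
None
```

The job is done and handed in at about 30 s of the 72 s allowed. No verdict was reported.

**What I did:** I slid the turner between the ribs under the lid, lifted it, carried it out and set it flat on the flap. Then I drew the turner out and laid it on the worktop in front of the rack. I took the lid by its bar and set it on the tin.

**Correction:** after the first release, the camera showed the lid turned about 1.8° from the tin. I gripped it again, lifted it about 4 mm and set it down straight.

**Last checks:**

| Check | Result |
|---|---|
| Lid angle against tin | 22.2° against about 22.3° |
| Lid centring, side camera | within about 1 mm of the tin |
| Lid height | flat on the rim, with contact felt at set-down |
| Key | inside the notch in both views |
| Tin | not seen to move (its clearest base edge stayed put) |
| Bystanders and red tins | look undisturbed |
| Gripper | open and clear of everything |
| Forces | only a few newtons in every reading I took |

**Where checks disagreed:** the two cameras differ by 2 to 4 mm in absolute position, near their stated calibration limits. Some edge fits were poor because shadows or neighbouring edges got in the way: several lid edges in the top view and some tin base edges in both views. I therefore relied mainly on comparisons within the side view.

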